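Reset the slanted feeder to its lowest notch and serve the bowl

ROBOT

A 7-joint arm with a two-finger parallel gripper is mounted at the origin on the work surface. World frame = base frame: x ahead of the robot, y to its left, z up, the work surface at z = 0. Lengths are in m, angles in rad, forces in N, time in s.
With the tool pointing down it reaches from about 0.425 to 0.925 m from the base axis. Payload 6.8 kg.
Tool frame: the origin (TCP) lies at the very end of the fingers, on their centre line; the grasp point (between the pads) lies 19 mm behind it (robot.hold_point_z is the distance from the TCP to the grasp point, in m); z points along the fingers, y is the direction in which the jaws open and shut (so a half turn about z gives the same grasp; the last joint's range is limited). The gripper opens to 85 mm and grips with 20 to 120 N. Pads are 22 mm wide; open, the fingers measure 114 mm over their backs; the gripper's body (76 mm by 85 mm) begins 54 mm behind the grasp point. The pads swing forward as they close: fully open they stand 13 mm farther back than shut.
Start: joints at [1.114, 0.477, 0.022, 1.555, -0.011, 1.109, -0.083], TCP at [0.231, -0.634, 0.231] pointing down, gripper open.
Joint ranges: [-2.96, 2.96], [-0.34, 2.1], [-1.41, 1.46], [0.24, 2.44], [-1.37, 4.51], [0.17, 1.92], [-2.96, 2.96]. Speed limits (rad/s): [2.39, 2.39, 3.14, 3.14, 3.14, 3.14, 3.14].

INTERFACE

Orientations are given as a unit quaternion [x, y, z, w].
In Python, from workcell import robot gives the robot as it stands.
- The arm moves only by the tool step_arm, never from a script. Its argument "targets" is one flat list of numbers, 5 for each row, row after row: the shift along the tool's x, y, z in m, then the turn about the tool's z in rad, then the finger opening in m, from 0 to 0.0854. In form: [x, y, z, yaw, claw, x, y, z, yaw, claw, ...]. A call has 1 to 5 rows; each row shifts and turns the commanded pose from where the row before left it, along the tool's axes as they then stand; what a row does not reach is not made up. A row lasts 1/8 s, in which the tool goes at most 62.5 mm and 10.7 degrees, less where a joint would pass 70% of its speed; a pose out of reach is approached as far as the arm can. A call is refused whole if a number of a shift passes 0.0625 or a number of a turn 0.188, either way. A call with a gripper value outside its range is refused whole. The fingers move at their own pace and stop on an object; "force" is the grip in N (left out, the last holds). Time passes only in rows, so rows that do not move let the fingers close. It gives the time, the measured TCP pose, the force and the opening at its end, in the units of the state.
- robot.state(): the state, without advancing time (a new reading comes with each control period).
- robot.camera(name): name is "scene" or "top" or "wrist"; returns a dict with "img" (420x560x3 uint8, blue, green, red), "vertical_fov" (degrees; the focal length in pixels is half the picture's height over the tangent of half this angle, whatever the lens; pixels are square), "cx", "cy" (the principal point, pixels), "pose" (4x4, takes a point from camera to world coordinates). Camera axes: x right, y down, z forward; pixel columns grow to the right and rows downward; lengths in m; the calibration is good to about 2 mm. A picture is of the moment at which its call begins. There is no depth.
- robot.sign_off(): hands the job in, once; it reports no verdict.
Trained networks look in a picture, given as the dict that the camera call returned (one of the last four; its "shot" number tells which), for a name from the list of things; names that differ only in an ending like _2 or _b are one class to them, and where a whole thing is asked for, a point or a joint stands for the part that bears it (a point fixed in the world has none). Each returns a list of dicts, best first, with "p" (0 to 1); they miss things now and then, are a little off and sometimes report something else, mostly with a low value. They report only what shows in the picture. A call takes as long as a camera call. They do not tell look-alikes from the thing itself.
- robot.boxes_of(target, picture): "extent" ([left, top, right, bottom] in pixels, round what is visible of it).
The state is a dict: "time_s": time; "joint_pos": joint angles; "dq": joint speeds; "joint_torque": joint torques, N m; "ee_pos": TCP position; "tool_rot": TCP orientation; "contact_force": force on the tool from outside, world axes, zero at the start; "moment": the same for the moment, N m; "width": finger opening in m.
Only numpy, scipy, OpenCV 4.12 (cv2) and the standard library are available. Lean on these libraries where they do the work, as an engineer would, in place of code of your own. Each camera call takes 0.05 s, during which the arm holds its last target.

TASK

The slanted dog feeder has been left too steep: lift its board by the steel handle bar past the top of the ratchet so that the pawl falls clear, lower it right down flat to rearm the pawl, then raise it again and leave it propped in the lowest notch. Set the stoneware bowl upright on the middle of the sloping board, without dropping or tipping it, let go, and leave everything else on the counter where it is.

Things in the scene. Friction and masses are not known exactly. Their poses are not given: they have to be found in the camera images.
- board (a joint): tilt of the feeder's board about its far, level hinge (rad): 0 flat, at most 1.3. Notches prop it at 0.185 (lowest), 0.377, 0.569 and 0.761; it starts in one of the upper three. A notch catches once the board is raised 0.08 past it and let down again. Lifted to 1.2 the pawl is thrown off; at 0 it is armed again. Unpropped, the board falls (0.7 kg, damping 0.3 N m s/rad)
- pawl (a joint): steel pawl, an upright lever 60 mm long at the feeder's right (-y) side: 0 to 0.12 leaning on the toothed quadrant (armed), 0.63 thrown off and lying away from it. It moves by itself, by gravity and the quadrant; no need to touch it
- board_hinge (a point): middle of the board's hinge axis, 75 mm above the counter, on the side away from the robot. Axes turn with the board: y along the hinge, z square to the board's top (up when flat), -x from the hinge up the board to the handle. The feeder is fixed to the counter; its yaw is that of these axes
- handle (a point): middle of the handle: a round steel bar 14 mm thick, 124 mm long, parallel to the hinge, beyond the board's free edge (38 mm gap between board and bar, side arms 112 mm apart inside). It lies 220 mm from the hinge axis along the board and 7 mm above it, square to the board: 82 mm above the counter when flat. Axes as board_hinge
- board_top (a point): middle of the upper face of the pale wooden board (155 mm long up the slope, 160 mm wide, 14 mm thick), 100 mm from the hinge axis along -x and 14 mm above it; axes as board_hinge. A lip 12 mm high crosses the board 70 mm away on the hinge side (+x); the free edge is 75 mm away on the other side
- bowl_center (a point): centre of the white stoneware bowl, half-way up (27.5 mm above its foot), z up: round, 55 mm high, outer diameter 100 mm at the foot and 108 mm at the rim, walls 9 mm thick, floor 8 mm, loose, about 0.42 kg; it can be pinched by the wall at the rim. It and the jar trade places between starts
- jar: clear acrylic jar with a flip-top lid, 88 mm across, 125 mm high, origin under its centre; leave alone
- brush: brown rubber grooming brush, 110 x 60 x 51 mm, origin under its centre; leave alone
- cup: steel cup, 76 mm across, 70 mm high, origin under its centre; leave alone
- scoop: steel scoop on the turntable tray, 160 mm long, origin under its middle; leave alone
- ball: red plastic treat ball with a flat foot, 76 mm, on the turntable tray, origin under it; leave alone
- tin: closed steel tin on the turntable tray, 68 mm across, 100 mm high, origin under it; leave alone
Not all that is in view belongs to the job. Leave any green or purple look-alike of the part that bears bowl_center alone.

How it is judged:
By the outcome, as a careful person would: the job done as asked, in the order asked, and still so for the second after the job is handed in, with the robot touching nothing.
It also fails if it takes over 61 s, if anything falls off the work surface, if the arm or the gripper's body presses on something with over 40 N, if the wrist force passes 120 N, or if a joint passes its speed limit or range.

## Working session

There is one attempt and no reset: what is moved stays moved. The work goes in short steps, Python scripts to look and compute and a tool call to move; the robot and the scene stay as the last step left them, time stands still between calls to the robot, and variables do not carry over. Pictures are saved under pics/ and viewed, and the job is handed in when it is done.

Besides the shell and the picture viewer there is one more tool, called after "Emit:" as name(argument=value, ...), one argument or row to a line, values as JSON. step_arm: Moves the arm, as the interface text tells. Its arguments: {"type":"object","properties":{"targets":{"type":"array"},"force":{"type":"number"}},"required":["targets"]}

```bash
ls; mkdir -p pics; cat > h.py <<'E'
import numpy as np, cv2
from workcell import robot
def pix2ray(c,u,v):
    f=c['img'].shape[0]/2/np.tan(np.radians(c['vertical_fov'])/2)
    T=np.array(c['pose']); d=T[:3,:3]@np.array([(u-c['cx'])/f,(v-c['cy'])/f,1.]); return T[:3,3],d
def onz(c,u,v,z):
    o,d=pix2ray(c,u,v); return o+d*(z-o[2])/d[2]
def proj(c,p):
    f=c['img'].shape[0]/2/np.tan(np.radians(c['vertical_fov'])/2)
    T=np.array(c['pose']); q=T[:3,:3].T@(np.array(p)-T[:3,3]); return np.array([c['cx']+f*q[0]/q[2],c['cy']+f*q[1]/q[2]])
E
python3 - <<'E'
from h import *
print({k:np.round(v,3).tolist() if not isinstance(v,(int,float)) else v for k,v in robot.state().items()})
for n in('scene','top'):
    c=robot.camera(n); cv2.imwrite(f'pics/{n}0.png',c['img'])
    print(n,c['vertical_fov'],c['cx'],c['cy'],np.round(c['pose'],3).tolist())
    for t in ('board','pawl','handle','board_top','bowl_center','jar','brush','cup','scoop','ball','tin'):
        try: print(t,[(np.round(b['extent']).tolist(),round(b['p'],2)) for b in robot.boxes_of(t,c)][:3])
        except Exception as e: print(t,e)
E
```

```text
pics
{'time_s': 0.0, 'joint_pos': [1.114, 0.478, 0.022, 1.556, -0.011, 1.109, -0.083], 'dq': [-0.001, 0.001, 0.0, 0.002, 0.002, -0.001, 0.002], 'joint_torque': [0.001, -59.645, 1.609, -28.119, 0.013, 0.009, 0.0], 'ee_pos': [0.23, -0.634, 0.23], 'tool_rot': [0.985, 0.174, -0.0, -0.001], 'contact_force': [0.766, 0.003, -0.071], 'moment': [-0.013, 0.035, 0.032], 'width': 0.08546605055146528}
scene 53.256405441534305 270.5623104597344 207.80031430154494 [[-0.794, 0.469, -0.387, 0.968], [0.608, 0.599, -0.521, 0.651], [-0.013, -0.649, -0.761, 0.997], [0.0, 0.0, 0.0, 1.0]]
board [([163.0, 120.0, 240.0, 201.0], 0.87), ([380.0, 306.0, 416.0, 341.0], 0.54)]
pawl []
handle [([159.0, 127.0, 244.0, 197.0], 0.94)]
board_top [([163.0, 122.0, 243.0, 200.0], 0.69)]
bowl_center [([250.0, 189.0, 286.0, 226.0], 0.79), ([278.0, 166.0, 311.0, 201.0], 0.74), ([239.0, 241.0, 284.0, 293.0], 0.61)]
jar [([242.0, 244.0, 280.0, 293.0], 0.89), ([320.0, 297.0, 368.0, 353.0], 0.68)]
brush [([190.0, 122.0, 220.0, 139.0], 0.73)]
cup [([142.0, 129.0, 164.0, 158.0], 0.85)]
scoop [([317.0, 296.0, 367.0, 352.0], 0.61)]

[... 176 characters left out ...]
], [-1.0, 0.004, 0.017, 0.004], [-0.017, -0.107, -0.994, 1.642], [0.0, 0.0, 0.0, 1.0]]
board [([333.0, 141.0, 403.0, 213.0], 0.97)]
pawl []
handle [([336.0, 139.0, 405.0, 214.0], 0.88), ([226.0, 137.0, 258.0, 176.0], 0.22)]
board_top [([334.0, 140.0, 402.0, 212.0], 0.86)]
bowl_center [([229.0, 205.0, 261.0, 236.0], 0.93), ([295.0, 230.0, 331.0, 268.0], 0.84), ([284.0, 186.0, 318.0, 223.0], 0.65)]
jar [([224.0, 135.0, 258.0, 176.0], 0.63), ([420.0, 203.0, 445.0, 242.0], 0.17)]
brush [([421.0, 204.0, 444.0, 241.0], 0.77)]
cup [([435.0, 143.0, 463.0, 168.0], 0.95)]
scoop [([151.0, 158.0, 180.0, 206.0], 0.89)]
ball [([123.0, 196.0, 154.0, 223.0], 0.73)]
tin [([115.0, 155.0, 145.0, 182.0], 0.86)]
```

View pics/scene0.png

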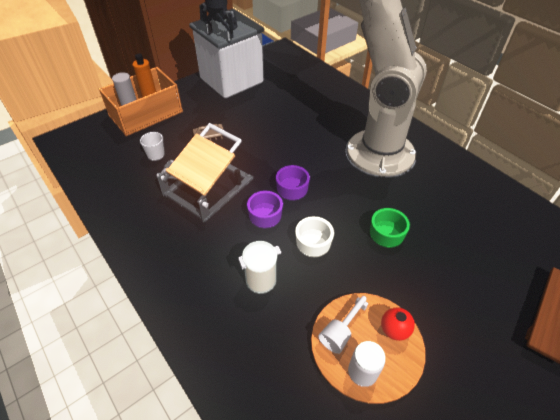

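View pics/top0.png

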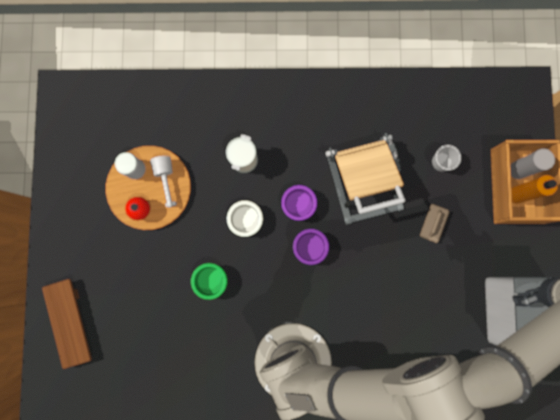

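```bash
python3 - <<'E'
import cv2
a=cv2.imread('pics/top0.png'); cv2.imwrite('pics/top0c.png',cv2.resize(a[120:280,210:470],None,fx=3,fy=3,interpolation=cv2.INTER_CUBIC))
a=cv2.imread('pics/scene0.png'); cv2.imwrite('pics/scene0c.png',cv2.resize(a[100:300,130:330],None,fx=3,fy=3,interpolation=cv2.INTER_CUBIC))
E
```

```text
(no output)
```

View pics/top0c.png

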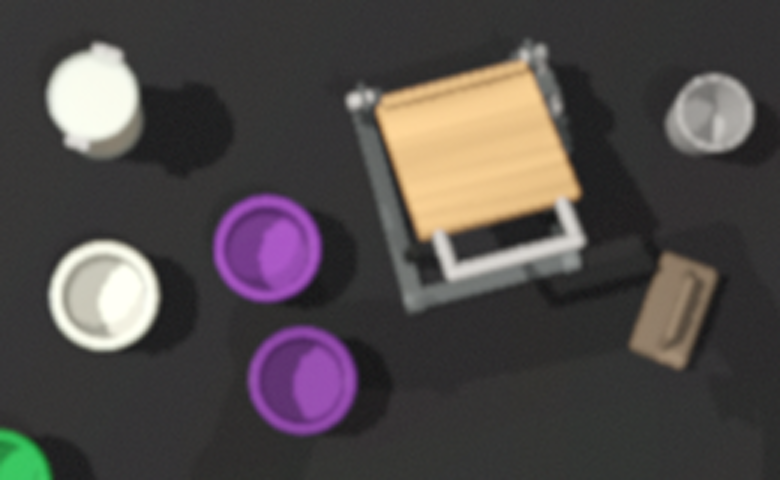

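View pics/scene0c.png

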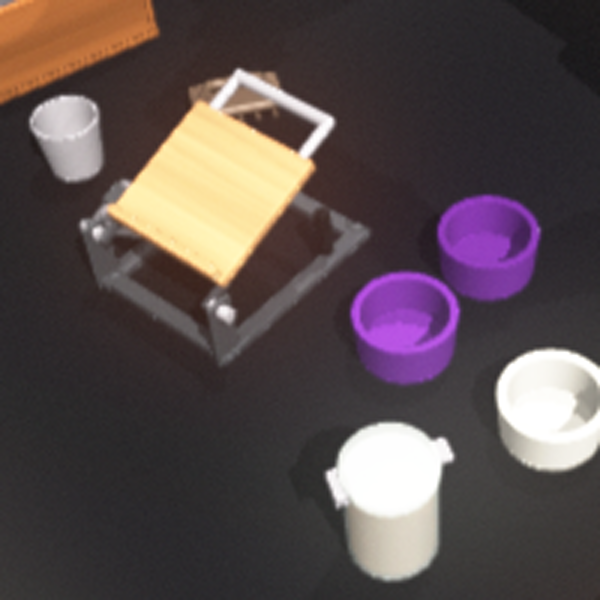

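White bowl is at top px (245,218). Possible confusions are the purple bowls (299,203) and (311,247), the green bowl (209,281) and the white jar (241,155). The crop shows that (245,218) is an open white bowl and (241,155) is a lidded jar. The feeder is at about (370,175), with the handle bar at about (382,206). Next I fit the feeder pose.

```bash
cat > fit.py <<'E'
from h import *
from scipy.optimize import least_squares
import pickle
ct=robot.camera('top'); cs=robot.camera('scene')
strip=lambda c:{k:c[k] for k in('img','vertical_fov','cx','cy','pose')}
pickle.dump((strip(ct),strip(cs)),open('cams.pkl','wb'))
T=lambda u,v:(210+u/3,120+v/3); S=lambda u,v:(130+u/3,100+v/3)
# local pts
obs=[(ct,T(452,272),(-220,62,7)),(ct,T(582,242),(-220,-62,7)),
(cs,S(238,74),(-220,-62,7)),(cs,S(332,122),(-220,62,7)),
(ct,T(420,240),(-175,80,14)),(ct,T(580,192),(-175,-80,14)),
(cs,S(203,102),(-175,-80,14)),(cs,S(315,166),(-175,80,14)),
(ct,T(360,100),(0,1,0)),(ct,T(535,52),(0,-1,0)),(cs,S(98,232),(0,-1,0)),(cs,S(226,312),(0,1,0))]
def w(p,l):
    hx,hy,yaw,t,b=p
    l=np.array(l,float)/1000
    if l[0]==0: l=np.array([0,np.sign(l[1])*b,0])
    a,z=-l[0],l[2]
    x=-(a*np.cos(t)-z*np.sin(t)); zz=a*np.sin(t)+z*np.cos(t)
    # tilt raises -x end: normal leans toward +x
    x=-(a*np.cos(t))+z*np.sin(t)
    c,s=np.cos(yaw),np.sin(yaw)
    return np.array([hx+c*x-s*l[1],hy+s*x+c*l[1],.075+zz])
res=lambda p:np.concatenate([proj(c,w(p,l))-uv for c,uv,l in obs])
r=least_squares(res,[.75,-.2,.26,.6,.09],loss='soft_l1')
if __name__=='__main__':
    print(np.round(r.x,4)); print(np.round(res(r.x).reshape(-1,2),1).tolist())
    for t in(.377,.569,.761):
        f=least_squares(lambda q:res([q[0],q[1],q[2],t,q[3]]),[.75,-.2,.26,.09],loss='soft_l1'); print(t,f.cost,np.round(f.x,4))
    for u,v in [(245,218)]:
        print('bowl',onz(ct,u,v,.055))
    # bowl by contour
    for c,n,box in((ct,'top',(222,195,270,245)),(cs,'scene',(290,210,340,262))):
        a=c['img'][box[1]:box[3],box[0]:box[2]]; m=(a.min(2)>110).astype(np.uint8)
        k=cv2.connectedComponentsWithStats(m); i=1+np.argmax(k[2][1:,4]); ys,xs=np.where(k[1]==i)
        print(n,xs.min()+box[0],xs.max()+box[0],ys.min()+box[1],ys.max()+box[1])
        hull=cv2.convexHull(np.stack([xs,ys],1).astype(np.int32)); e=cv2.fitEllipse(hull); print('ell',e[0][0]+box[0],e[0][1]+box[1],e[1], onz(c,e[0][0]+box[0],e[0][1]+box[1],.055 if n=='top' else .04))
E
python3 fit.py
```

```text
[ 0.6635 -0.2035  0.2668  0.3377  0.0928]
[[0.3, 1.1], [-1.9, -0.3], [0.9, 1.1], [-0.6, 0.3], [0.4, -1.0], [-0.4, 0.5], [-1.0, -1.1], [0.2, -2.1], [-0.7, 0.1], [-1.4, 0.2], [-1.5, -1.2], [-0.4, -1.0]]
0.377 11.261988207418192 [ 0.6621 -0.2038  0.2567  0.0928]
0.569 63.26242741770791 [ 0.6499 -0.2069  0.2106  0.0925]
0.761 131.7277800478687 [ 0.627  -0.2071  0.1929  0.0919]
bowl [0.4412313  0.14777862 0.055     ]
top 226 262 200 236
ell 244.14203453063965 218.1255283355713 (36.49015808105469, 36.92451095581055) [0.44085057 0.15044048 0.055     ]
scene 295 334 216 256
ell 313.988956451416 235.5288429260254 (39.55857849121094, 41.716949462890625) [0.44678258 0.15354992 0.04      ]
```

```bash
cat >> h.py <<'E'
from scipy.spatial.transform import Rotation as R
def feeder(hx,hy,yaw): 
    def w(l,t):
        l=np.array(l,float); a,z=-l[0],l[2]
        x=-a*np.cos(t)+z*np.sin(t); zz=a*np.sin(t)+z*np.cos(t); c,s=np.cos(yaw),np.sin(yaw)
        return np.array([hx+c*x-s*l[1],hy+s*x+c*l[1],.075+zz])
    return w
def st():
    s=robot.state(); Q=R.from_quat(s['tool_rot']).as_matrix()
    xa=np.arctan2(Q[1,0],Q[0,0])
    print('t',round(s['time_s'],2),'p',np.round(s['ee_pos'],4),'xang',round(xa,4),'F',np.round(s['contact_force'],1),'M',np.round(s['moment'],2),'w',round(s['width'],4),'j',np.round(s['joint_pos'],2))
    print('tilt z', np.round(Q[:,2],3))
    return s,Q,xa
def shift(target,Q,p): return Q.T@(np.array(target)-p)
E
python3 - <<'E'
from h import *
s,Q,xa=st()
w=feeder(.662,-.204,.26)
b=w((-.22,0,.007),.377); print('bar',b, 'r',np.hypot(*b[:2]))
for t in (0,.185,.36,1.22,1.26): print(t,w((-.22,0,.007),t))
p=np.array(s['ee_pos'])
print('above', shift([b[0],b[1],.30],Q,p))
for ja in(.26,.26-np.pi): print('yaw needed (tool)', -(ja+np.pi/2-xa))
E
```

```text
t 1.3 p [ 0.2307 -0.6344  0.2313] xang 0.3488 F [ 0.2 -0.3  0.5] M [-0.    0.05 -0.02] w 0.0856 j [ 1.11  0.48  0.02  1.56 -0.01  1.11 -0.08]
tilt z [ 0. -0. -1.]
bar [ 0.46681515 -0.25592338  0.16249763] r 0.5323656206177549
0 [ 0.4493942  -0.26055772  0.082     ]
0.185 [ 0.45426641 -0.25926161  0.12234879]
0.36 [ 0.46540595 -0.25629825  0.15905161]
1.22 [ 0.59529168 -0.22174585  0.28400738]
1.26 [ 0.60342219 -0.21958296  0.28660059]
above [ 0.35124036 -0.27497555 -0.06871165]
yaw needed (tool) -1.4820373652605294
yaw needed (tool) 1.659555288329264
```

```bash
cat >> h.py <<'E'
def plan(target,yaw,N,claw,p=None,Q=None):
    """straight line, yaw = total tool turn; prints rows, N rows"""
    s=robot.state()
    if p is None: p=np.array(s['ee_pos'])
    if Q is None: Q=R.from_quat(s['tool_rot']).as_matrix()
    p=p.copy(); target=np.array(target); rows=[]
    for k in range(N):
        d=np.round(Q.T@((target-p)/(N-k)),3); y=round(yaw/N,3)
        rows+=[*map(float,d),y,claw]; p=p+Q@d; Q=Q@R.from_euler('z',y).as_matrix()
    for i in range(0,len(rows),25): print(rows[i:i+25])
    return p,Q
E
python3 - <<'E'
from h import *
s,Q,xa=st()
b=np.array([.4668,-.2559,.29])
p=np.array(s['ee_pos'])+[0,0,.08]
plan(b,-1.482,10,.0,p,Q)
E
```

```text
t 1.3 p [ 0.2307 -0.6344  0.2313] xang 0.3488 F [ 0.2 -0.3  0.5] M [-0.    0.05 -0.02] w 0.0856 j [ 1.11  0.48  0.02  1.56 -0.01  1.11 -0.08]
tilt z [ 0. -0. -1.]
[0.035, -0.028, 0.002, -0.148, 0.0, 0.039, -0.022, 0.002, -0.148, 0.0, 0.042, -0.016, 0.002, -0.148, 0.0, 0.043, -0.01, 0.002, -0.148, 0.0, 0.044, -0.003, 0.002, -0.148, 0.0]
[0.045, 0.003, 0.002, -0.148, 0.0, 0.043, 0.01, 0.002, -0.148, 0.0, 0.042, 0.016, 0.002, -0.148, 0.0, 0.038, 0.023, 0.003, -0.148, 0.0, 0.035, 0.028, 0.002, -0.148, 0.0]
```

Emit:
step_arm(
  targets=[0,0,-0.04,0,0.045,0.035,-0.028,-0.038,-0.148,0.045,0.039,-0.022,0.002,-0.148,0.045,0.042,-0.016,0.002,-0.148,0.045,0.043,-0.01,0.002,-0.148,0.045],
  force=30,
)

```text
time_s: 1.92
ee_pos: [0.3256, -0.4812, 0.3036]
tool_rot: [0.89, 0.455, 0.0, 0.0]
contact_force: [-0.1, -0.2, 0.2]
width: 0.0452
```

Emit:
step_arm(
  targets=[0.044,-0.003,0.002,-0.148,0.045,0.045,0.003,0.002,-0.148,0.045,0.043,0.01,0.002,-0.148,0.045,0.042,0.016,0.002,-0.148,0.045,0.038,0.023,0.003,-0.148,0.045],
)

```text
time_s: 2.55
ee_pos: [0.4439, -0.2927, 0.2926]
tool_rot: [0.665, 0.746, -0.0, 0.0]
contact_force: [-0.5, -0.2, 0.3]
width: 0.0448
```

Emit:
step_arm(
  targets=[0.035,0.028,0.002,-0.148,0.045,0,0,0,0,0.045],
)

```text
time_s: 2.8
ee_pos: [0.4693, -0.2521, 0.2905]
tool_rot: [0.607, 0.795, 0.001, 0.0]
contact_force: [0.2, -0.1, 0.5]
width: 0.0448
```

```bash
python3 - <<'E'
from h import *
import pickle
s,Q,xa=st()
c=robot.camera('wrist'); print(c['vertical_fov'],np.round(c['pose'],3).tolist())
pickle.dump({k:c[k] for k in('img','vertical_fov','cx','cy','pose')},open('w1.pkl','wb'))
w=feeder(.662,-.204,.26); im=c['img'].copy()
for t,col in ((.377,(0,0,255)),):
  for l in ((-.22,.062,.007),(-.22,-.062,.007),(-.175,.08,.014),(-.175,-.08,.014),(-.02,.08,.014),(-.02,-.08,.014)):
    u=proj(c,w(l,t)); print(u); cv2.circle(im,tuple(int(x) for x in np.round(u)),3,col,1)
cv2.imwrite('pics/w1.png',im)
E
```

```text
t 2.8 p [ 0.4693 -0.2521  0.2905] xang 1.8367 F [ 0.2 -0.1  0.5] M [-0.02  0.03  0.05] w 0.0448 j [ 0.75  0.22 -0.43  1.8   0.1   1.14  0.55]
tilt z [ 0.001  0.001 -1.   ]
63.6819468239328 [[0.965, 0.252, 0.072, 0.451], [0.262, -0.929, -0.26, -0.187], [0.002, 0.269, -0.963, 0.433], [0.0, 0.0, 0.0, 1.0]]
[279.72385607 129.53431093]
[279.43533172 275.15063658]
[335.93600418 106.04378348]
[327.79130666 288.33236441]
[477.58050052 108.95929404]
[454.00335554 263.35976807]
```

View pics/w1.png

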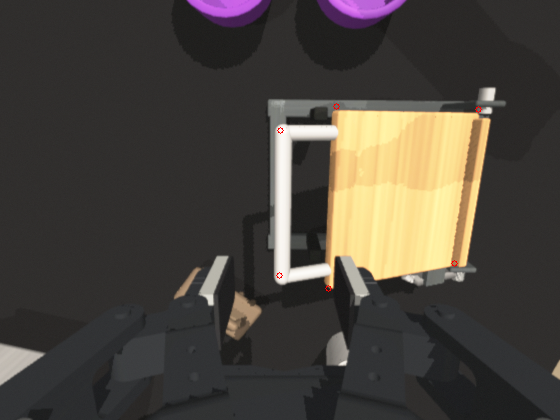

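The wrist view shows the bar running vertically at col ~283 (rows 126–282), the board's free edge at col ~330 and the fingertips at (218,290) and (350,290). The projected fit agrees to within about 4 px. I'll refine it with this view.

```bash
cat > fit2.py <<'E'
from h import *
import pickle
from scipy.optimize import least_squares
ct,cs=pickle.load(open('cams.pkl','rb')); cw=pickle.load(open('w1.pkl','rb'))
T=lambda u,v:(210+u/3,120+v/3); S=lambda u,v:(130+u/3,100+v/3)
obs=[(ct,T(452,272),(-220,62,7)),(ct,T(582,242),(-220,-62,7)),(cs,S(238,74),(-220,-62,7)),(cs,S(332,122),(-220,62,7)),
(ct,T(420,240),(-175,80,14)),(ct,T(580,192),(-175,-80,14)),(cs,S(203,102),(-175,-80,14)),(cs,S(315,166),(-175,80,14)),
(cw,(283,127),(-220,62,7)),(cw,(282,279),(-220,-62,7)),(cw,(333,109),(-175,80,14)),(cw,(327,285),(-175,-80,14))]
def res(q):
    w=feeder(*q[:3]); return np.concatenate([proj(c,w(np.array(l)/1000,q[3] if len(q)>3 else .377))-uv for c,uv,l in obs])
for x0 in([.66,-.2,.26],[.66,-.2,.26,.377]):
    r=least_squares(res,x0,loss='soft_l1'); print(np.round(r.x,4),r.cost); print(np.round(res(r.x).reshape(-1,2),1).tolist())
E
python3 fit2.py; python3 - <<'E'
import cv2
a=cv2.imread('pics/w1.png'); cv2.imwrite('pics/w1c.png',cv2.resize(a[85:305,260:500],None,fx=2.5,fy=2.5))
E
```

```text
[ 0.6619 -0.2031  0.2628] 24.109314520058252
[[-0.0, 0.2], [-2.0, -1.0], [0.6, -0.5], [-0.8, -1.2], [-0.0, -1.7], [-0.5, -0.1], [-1.2, -2.3], [0.1, -3.1], [-3.4, 2.1], [-2.3, -4.2], [2.8, -3.5], [1.1, 2.9]]
[ 0.6649 -0.2032  0.2669  0.3388] 21.057563093878862
[[0.2, 0.5], [-2.0, -0.8], [0.5, 1.3], [-1.0, 0.5], [0.2, -1.5], [-0.5, -0.1], [-1.3, -0.9], [-0.1, -1.8], [-3.9, 4.0], [-2.2, -6.3], [1.3, -1.3], [0.7, 1.2]]
```

View pics/w1c.png

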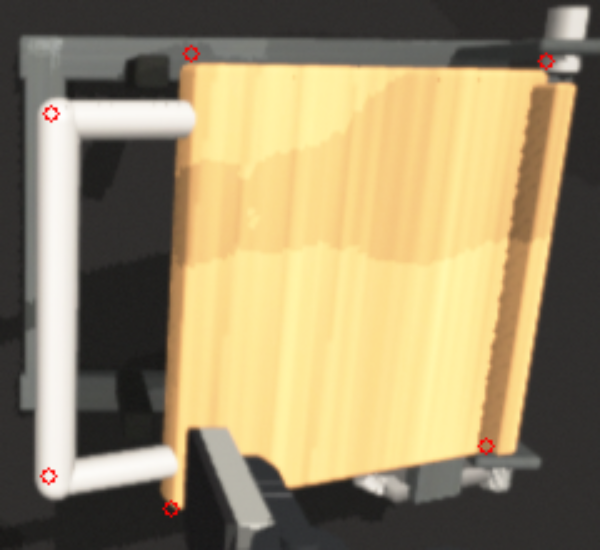

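The bar is centred between the fingers to about 1 mm, so I go straight down with a narrower opening.

Emit:
step_arm(
  targets=[0,0,0.04,0,0.036,0,0,0.05,0,0.036,0,0,0.04,0,0.036,0,0,0.015,0,0.036,0,0,0,0,0.036],
)

```text
time_s: 3.48
ee_pos: [0.4669, -0.2568, 0.1451]
tool_rot: [0.611, 0.792, -0.0, -0.0]
contact_force: [0.8, -0.4, 0.6]
width: 0.0359
```

```bash
python3 - <<'E'
from h import *
s,Q,xa=st()
c=robot.camera('wrist'); cv2.imwrite('pics/w2.png',c['img'])
E
```

```text
t 3.48 p [ 0.4669 -0.2568  0.1451] xang 1.8273 F [ 0.8 -0.4  0.6] M [-0.    0.   -0.02] w 0.0359 j [ 0.72  0.38 -0.4   1.95  0.2   0.85  0.46]
tilt z [-0.001  0.    -1.   ]
```

View pics/w2.png

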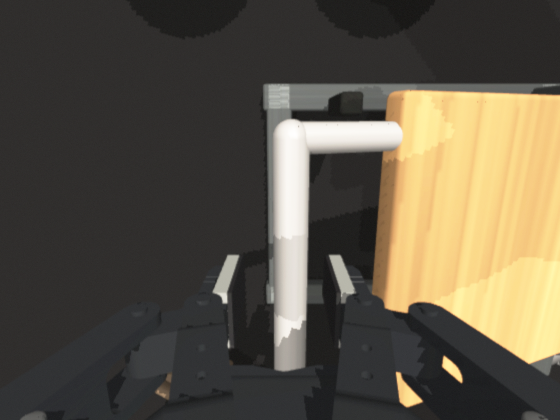

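The bar (col ~290) lies between the pads (cols 228 and 340), clear of the board edge (~380). Closing.

Emit:
step_arm(
  targets=[0,0,0,0,0.006,0,0,0,0,0.006,0,0,0,0,0.006],
  force=35,
)

```text
time_s: 3.9
ee_pos: [0.4692, -0.2565, 0.1466]
tool_rot: [0.61, 0.792, 0.001, 0.002]
contact_force: [6.3, -1.7, -1.4]
width: 0.0123
```

```bash
cat > arc.py <<'E'
from h import *
import sys
def arc(t0,t1,N,claw=.006):
    # tool y ~ along feeder x (jaw angle), sign from Q ; tool z down
    s,Q,xa=st(); ex=np.array([np.cos(.263),np.sin(.263),0]); sg=np.sign(Q[:,1]@ex)
    f=lambda t:np.array([-.22*np.cos(t)+.007*np.sin(t),.22*np.sin(t)+.007*np.cos(t)])
    acc=np.zeros(2); rows=[]
    for k in range(1,N+1):
        d=f(t0+(t1-t0)*k/N)-f(t0)-acc; d=np.round(d,3); acc+=d
        rows+=[0,round(float(sg*d[0]),3),round(float(-d[1]),3),0,claw]
    for i in range(0,len(rows),25): print(rows[i:i+25])
    print('end',f(t1)-f(t0))
if __name__=='__main__': arc(*map(float,sys.argv[1:3]),int(sys.argv[3]))
E
python3 arc.py .377 1.25 12
```

```text
t 3.9 p [ 0.4692 -0.2565  0.1466] xang 1.829 F [ 6.3 -1.7 -1.4] M [-0.26 -1.09 -0.02] w 0.0123 j [ 0.72  0.38 -0.41  1.95  0.2   0.84  0.46]
tilt z [ 0.004 -0.001 -1.   ]
[0, 0.007, -0.014, 0, 0.006, 0, 0.008, -0.014, 0, 0.006, 0, 0.009, -0.014, 0, 0.006, 0, 0.01, -0.012, 0, 0.006, 0, 0.01, -0.012, 0, 0.006]
[0, 0.012, -0.011, 0, 0.006, 0, 0.012, -0.01, 0, 0.006, 0, 0.013, -0.01, 0, 0.006, 0, 0.014, -0.008, 0, 0.006, 0, 0.014, -0.007, 0, 0.006]
[0, 0.015, -0.006, 0, 0.006, 0, 0.015, -0.005, 0, 0.006]
end [0.13924515 0.12348624]
```

Emit:
step_arm(
  targets=[0,0.009,-0.014,0,0.006,0,0.008,-0.014,0,0.006,0,0.009,-0.014,0,0.006,0,0.01,-0.012,0,0.006,0,0.01,-0.012,0,0.006],
)

```text
time_s: 4.53
ee_pos: [0.5069, -0.2465, 0.2112]
tool_rot: [0.611, 0.791, -0.004, -0.003]
contact_force: [-10.8, -4.6, 4.8]
width: 0.0128
```

```bash
python3 -c "from h import *; st()"
```

```text
t 4.53 p [ 0.5069 -0.2465  0.2112] xang 1.8257 F [-10.8  -4.6   4.8] M [-0.96  2.52  0.06] w 0.0128 j [ 0.68  0.35 -0.42  1.82  0.17  1.02  0.44]
tilt z [-0.01  -0.002 -1.   ]
```

Emit:
step_arm(
  targets=[0,0.008,-0.012,0,0.006,0,0.011,-0.011,0,0.006,0,0.013,-0.01,0,0.006,0,0.013,-0.008,0,0.006,0,0.013,-0.008,0,0.006],
)

```text
time_s: 5.15
ee_pos: [0.5671, -0.2306, 0.262]
tool_rot: [0.611, 0.792, -0.001, -0.0]
contact_force: [-7.3, -4.6, 5.9]
width: 0.0127
```

```bash
python3 -c "
from h import *; s,Q,xa=st()
c=robot.camera('top'); cv2.imwrite('pics/t3.png',c['img'][100:260,280:480].repeat(3,0).repeat(3,1))
c=robot.camera('scene'); cv2.imwrite('pics/s3.png',c['img'][60:260,130:330].repeat(3,0).repeat(3,1))"
```

```text
t 5.15 p [ 0.5671 -0.2306  0.262 ] xang 1.8274 F [-7.3 -4.6  5.9] M [-0.97  1.56  0.04] w 0.0127 j [ 0.61  0.38 -0.43  1.65  0.17  1.15  0.39]
tilt z [-0.002 -0.002 -1.   ]
```

View pics/s3.png

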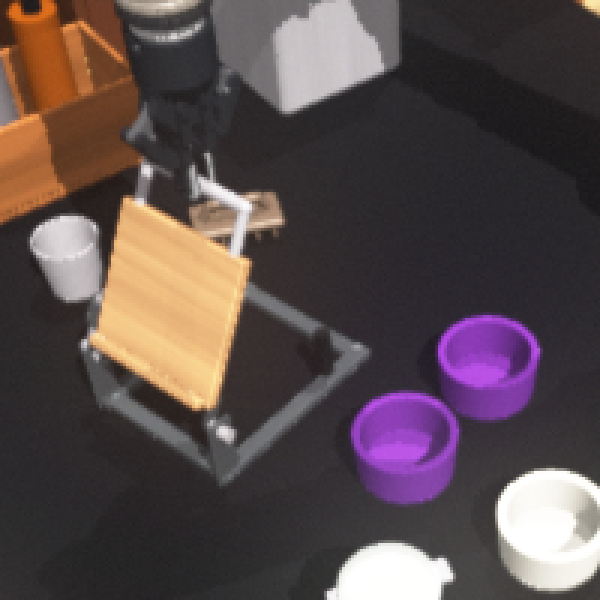

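Emit:
step_arm(
  targets=[0,0.01,-0.007,0,0.006,0,0.011,-0.005,0,0.006,0,0.01,-0.004,0,0.006,0,0.0,0,0,0.006],
  force=45,
)

```text
time_s: 5.75
ee_pos: [0.5991, -0.2222, 0.2773]
tool_rot: [0.61, 0.792, -0.0, 0.001]
contact_force: [-1.4, -5.5, -1.2]
width: 0.0121
```

```bash
python3 -c "
from h import *; s,Q,xa=st()
c=robot.camera('scene'); cv2.imwrite('pics/s4.png',c['img'][60:260,130:330].repeat(3,0).repeat(3,1))
c=robot.camera('wrist'); cv2.imwrite('pics/w4.png',c['img'])"
```

```text
t 5.75 p [ 0.5991 -0.2222  0.2773] xang 1.8288 F [-1.4 -5.5 -1.2] M [-1.14  0.53  0.03] w 0.0121 j [ 0.57  0.41 -0.43  1.57  0.18  1.19  0.37]
tilt z [ 0.001 -0.001 -1.   ]
```

View pics/s4.png

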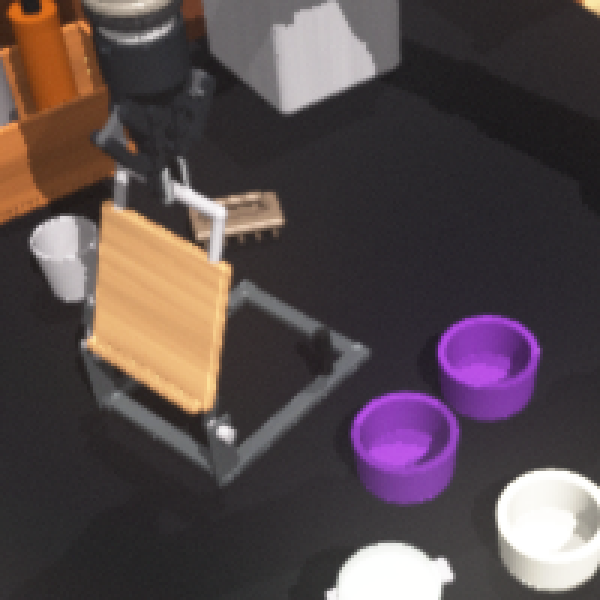

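View pics/w4.png

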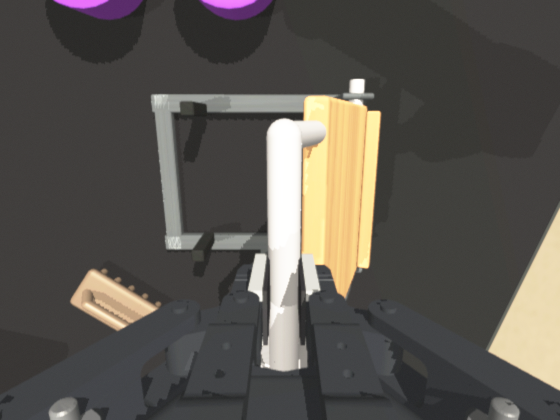

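Estimated tilt is about 1.235. I add a small margin toward the 1.3 stop while watching the force.

Emit:
step_arm(
  targets=[0,0.006,-0.002,0,0.006,0,0.004,-0.001,0,0.006,0,0,0,0,0.006],
)

```text
time_s: 6.22
ee_pos: [0.6083, -0.2198, 0.2804]
tool_rot: [0.61, 0.792, -0.0, 0.001]
contact_force: [-2.5, -4.3, 2.2]
width: 0.0121
```

```bash
python3 -c "
from h import *; s,Q,xa=st()
p=s['ee_pos'];d=(.662-p[0])*np.cos(.263)+(-.203-p[1])*np.sin(.263);print('tilt',np.arccos(d/.2201)-.032)
c=robot.camera('top'); cv2.imwrite('pics/t5.png',c['img'][100:240,310:450].repeat(4,0).repeat(4,1))"; python3 arc.py 1.27 0 20
```

```text
t 6.22 p [ 0.6083 -0.2198  0.2804] xang 1.8283 F [-2.5 -4.3  2.2] M [-1.14  0.7   0.02] w 0.0121 j [ 0.56  0.43 -0.43  1.55  0.19  1.21  0.36]
tilt z [ 0.001 -0.002 -1.   ]
tilt 1.2804991925463236
t 6.28 p [ 0.6082 -0.2198  0.2803] xang 1.8283 F [-1.8 -5.6  1.6] M [-1.1   0.7  -0.01] w 0.0118 j [ 0.56  0.43 -0.43  1.55  0.19  1.21  0.36]
tilt z [ 0.001 -0.001 -1.   ]
[0, -0.013, 0.004, 0, 0.006, 0, -0.013, 0.005, 0, 0.006, 0, -0.013, 0.006, 0, 0.006, 0, -0.012, 0.007, 0, 0.006, 0, -0.012, 0.007, 0, 0.006]
[0, -0.012, 0.008, 0, 0.006, 0, -0.011, 0.009, 0, 0.006, 0, -0.01, 0.009, 0, 0.006, 0, -0.009, 0.01, 0, 0.006, 0, -0.009, 0.011, 0, 0.006]
[0, -0.009, 0.011, 0, 0.006, 0, -0.007, 0.012, 0, 0.006, 0, -0.007, 0.012, 0, 0.006, 0, -0.006, 0.013, 0, 0.006, 0, -0.005, 0.013, 0, 0.006]
[0, -0.005, 0.013, 0, 0.006, 0, -0.003, 0.014, 0, 0.006, 0, -0.003, 0.013, 0, 0.006, 0, -0.002, 0.014, 0, 0.006, 0, -0.001, 0.014, 0, 0.006]
end [-0.16150391 -0.20519615]
```

View pics/t5.png

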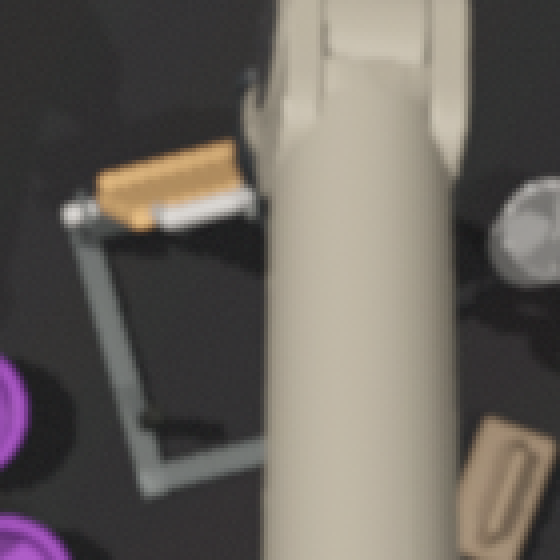

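Emit:
step_arm(
  targets=[0,-0.013,0.004,0,0.006,0,-0.013,0.005,0,0.006,0,-0.013,0.006,0,0.006,0,-0.012,0.007,0,0.006,0,-0.012,0.007,0,0.006],
)

```text
time_s: 6.9
ee_pos: [0.5466, -0.2355, 0.2506]
tool_rot: [0.61, 0.792, 0.0, 0.001]
contact_force: [2.5, -5.2, -0.7]
width: 0.012
```

Emit:
step_arm(
  targets=[0,-0.012,0.008,0,0.006,0,-0.011,0.009,0,0.006,0,-0.01,0.009,0,0.006,0,-0.009,0.01,0,0.006],
)

```text
time_s: 7.4
ee_pos: [0.5057, -0.2461, 0.2137]
tool_rot: [0.61, 0.792, 0.0, 0.0]
contact_force: [2.6, -5.3, -0.8]
width: 0.0121
```

```bash
cat >> h.py <<'E'
def tl():
    s,Q,xa=st(); p=s['ee_pos'];d=(.662-p[0])*np.cos(.263)+(-.203-p[1])*np.sin(.263);z=p[2]+.019-.075
    print('tilt from x',np.arccos(min(1,d/.2201))-.032,'from angle',np.arctan2(z,d)-.032,'r',np.hypot(d,z))
E
python3 -c "
from h import *
tl()"
```

```text
t 7.4 p [ 0.5057 -0.2461  0.2137] xang 1.8288 F [ 2.6 -5.3 -0.8] M [-0.96 -1.    0.08] w 0.0121 j [ 0.68  0.34 -0.42  1.83  0.16  1.01  0.45]
tilt z [ 0.001 -0.    -1.   ]
tilt from x 0.7105717040531127 from angle 0.7394760292499846 r 0.22619432486969226
```

Low force and past 0.761 without catching. Continuing.

Emit:
step_arm(
  targets=[0,-0.009,0.011,0,0.006,0,-0.009,0.011,0,0.006,0,-0.007,0.012,0,0.006,0,-0.007,0.012,0,0.006,0,-0.006,0.013,0,0.006],
)

```text
time_s: 8.02
ee_pos: [0.4691, -0.2553, 0.1545]
tool_rot: [0.61, 0.792, 0.0, 0.0]
contact_force: [3.2, -3.7, 0.6]
width: 0.0121
```

Emit:
step_arm(
  targets=[0,-0.005,0.013,0,0.006,0,-0.005,0.013,0,0.006,0,-0.003,0.014,0,0.006],
)

```text
time_s: 8.4
ee_pos: [0.4571, -0.2585, 0.1146]
tool_rot: [0.61, 0.792, 0.0, 0.0]
contact_force: [4.4, -1.4, -0.8]
width: 0.012
```

```bash
python3 -c "
from h import *
tl()"
```

```text
t 8.4 p [ 0.4571 -0.2585  0.1146] xang 1.8293 F [ 4.4 -1.4 -0.8] M [-0.14 -1.3  -0.03] w 0.012 j [ 0.72  0.41 -0.39  2.    0.22  0.77  0.45]
tilt z [ 0.001  0.    -1.   ]
tilt from x 0.23503252813300882 from angle 0.23718145657633363 r 0.22022997581481127
```

Emit:
step_arm(
  targets=[0,-0.003,0.014,0,0.006,0,-0.002,0.014,0,0.006,0,-0.002,0.012,0,0.006,0,0,0.006,0,0.006,0,0,0.003,0,0.006],
)

```text
time_s: 9.02
ee_pos: [0.4538, -0.2617, 0.0724]
tool_rot: [0.61, 0.792, -0.0, 0.004]
contact_force: [-12.0, 6.2, 63.0]
width: 0.0122
```

```bash
python3 -c "
from h import *
tl()
c=robot.camera('scene'); cv2.imwrite('pics/s6.png',c['img'][100:260,150:310].repeat(4,0).repeat(4,1)[:600])"
```

```text
t 9.03 p [ 0.4538 -0.2617  0.0724] xang 1.8291 F [-12.    6.2  63. ] M [ 1.04  2.78 -0.02] w 0.0122 j [ 0.7   0.47 -0.37  2.03  0.27  0.68  0.42]
tilt z [ 0.005 -0.005 -1.   ]
tilt from x 0.15334557840634835 from angle 0.043700143266364025 r 0.2169515895557143
```

View pics/s6.png

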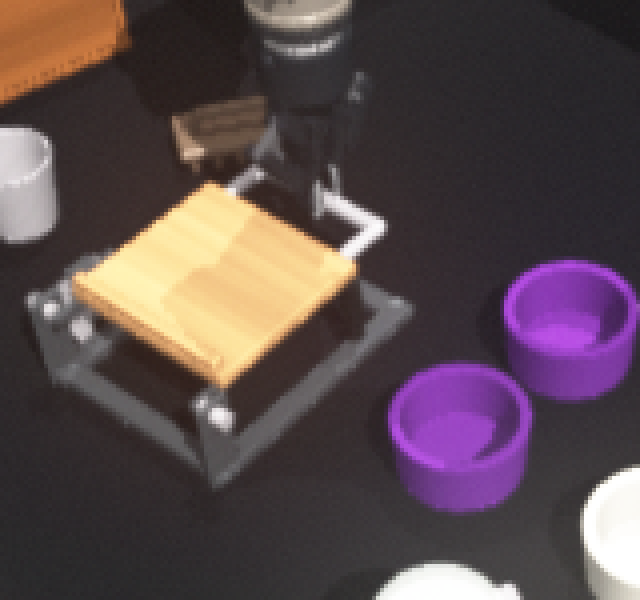

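63 N pressing into the flat stop. Easing off now.

Emit:
step_arm(
  targets=[0,0.002,-0.006,0,0.006,0,0,0,0,0.006],
)

```text
time_s: 9.32
ee_pos: [0.4537, -0.2617, 0.0732]
tool_rot: [0.61, 0.792, 0.0, 0.003]
contact_force: [7.1, -5.3, -2.7]
width: 0.0117
```

```bash
python3 -c "
from h import *
tl()
c=robot.camera('wrist'); cv2.imwrite('pics/w7.png',c['img'])
w=feeder(.662,-.203,.263)
for t in(0,.05,.1): print(t,[np.round(proj(c,w(l,t)),1).tolist() for l in ((-.22,.062,.007),(-.175,.08,.014),(-.175,-.08,.014))])
c=robot.camera('scene'); cv2.imwrite('pics/s7.png',c['img'])
for t in(0,.05,.1): print(t,[np.round(proj(c,w(l,t)),1).tolist() for l in ((-.22,.062,.007),(-.175,.08,.014),(-.175,-.08,.014))])
"
```

```text
t 9.32 p [ 0.4537 -0.2617  0.0732] xang 1.8295 F [ 7.1 -5.3 -2.7] M [-1.28 -1.51  0.17] w 0.0117 j [ 0.7   0.47 -0.37  2.03  0.26  0.68  0.42]
tilt z [ 0.004 -0.003 -1.   ]
tilt from x 0.15197948082158397 from angle 0.04723638868475369 r 0.21706653287600153
0 [[274.3, 126.2], [402.3, 72.7], [371.8, 432.5]]
0.05 [[275.3, 127.0], [414.3, 69.4], [378.7, 449.8]]
0.1 [[278.3, 128.0], [429.7, 65.4], [387.4, 469.0]]
0 [[245.2, 155.9], [240.2, 164.4], [203.0, 144.2]]
0.05 [[244.8, 153.5], [239.9, 162.6], [202.5, 142.3]]
0.1 [[244.4, 151.1], [239.4, 160.8], [201.8, 140.5]]
```

View pics/w7.png

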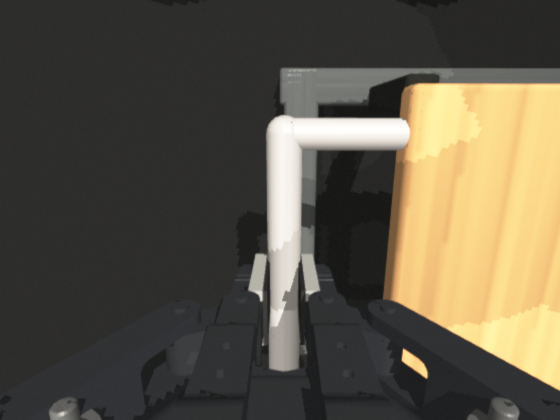

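Board corner (403,85) in the wrist view and (239,167) in the scene view match tilt 0, so the board is flat. Now raise to about 0.35.

```bash
python3 arc.py 0 .35 8;python3 arc.py .35 .185 5
```

```text
t 9.43 p [ 0.4537 -0.2617  0.0727] xang 1.8294 F [ 7.2 -4.9 -3.3] M [-1.24 -1.59  0.18] w 0.012 j [ 0.7   0.47 -0.37  2.03  0.26  0.68  0.42]
tilt z [ 0.004 -0.003 -1.   ]
[0, 0.001, -0.01, 0, 0.006, 0, 0.0, -0.009, 0, 0.006, 0, 0.002, -0.01, 0, 0.006, 0, 0.002, -0.009, 0, 0.006, 0, 0.002, -0.01, 0, 0.006]
[0, 0.002, -0.009, 0, 0.006, 0, 0.003, -0.009, 0, 0.006, 0, 0.004, -0.009, 0, 0.006]
end [0.01573829 0.07501313]
t 9.43 p [ 0.4537 -0.2617  0.0727] xang 1.8294 F [ 7.2 -4.9 -3.3] M [-1.24 -1.59  0.18] w 0.012 j [ 0.7   0.47 -0.37  2.03  0.26  0.68  0.42]
tilt z [ 0.004 -0.003 -1.   ]
[0, -0.003, 0.007, 0, 0.006, 0, -0.002, 0.007, 0, 0.006, 0, -0.002, 0.007, 0, 0.006, 0, -0.002, 0.007, 0, 0.006, 0, -0.002, 0.007, 0, 0.006]
end [-0.01069664 -0.03466434]
```

Emit:
step_arm(
  targets=[0,0.001,-0.01,0,0.006,0,0.001,-0.01,0,0.006,0,0.002,-0.01,0,0.006,0,0.002,-0.01,0,0.006,0,0.002,-0.01,0,0.006],
)

```text
time_s: 10.05
ee_pos: [0.4601, -0.2591, 0.122]
tool_rot: [0.61, 0.792, -0.0, 0.001]
contact_force: [7.0, -5.4, -6.4]
width: 0.0118
```

Emit:
step_arm(
  targets=[0,0.002,-0.009,0,0.006,0,0.003,-0.009,0,0.006,0,0.003,-0.009,0,0.006,0,0,0,0,0.006],
)

```text
time_s: 10.55
ee_pos: [0.4686, -0.2569, 0.1493]
tool_rot: [0.61, 0.792, 0.0, 0.001]
contact_force: [8.3, -4.4, -6.1]
width: 0.012
```

```bash
python3 -c "
from h import *
tl()"
```

```text
t 10.55 p [ 0.4686 -0.2569  0.1493] xang 1.8295 F [ 8.3 -4.4 -6.1] M [-0.99 -1.67  0.13] w 0.012 j [ 0.72  0.37 -0.41  1.95  0.19  0.85  0.47]
tilt z [ 0.003 -0.002 -1.   ]
tilt from x 0.39047010225412926 from angle 0.4029155898700527 r 0.22135553431950958
```

Emit:
step_arm(
  targets=[0,-0.003,0.008,0,0.006,0,-0.003,0.008,0,0.006,0,-0.002,0.008,0,0.006,0,-0.002,0.008,0,0.006,0,0,0.002,0,0.006],
)

```text
time_s: 11.18
ee_pos: [0.4583, -0.2595, 0.1147]
tool_rot: [0.61, 0.792, 0.0, 0.001]
contact_force: [4.2, -4.7, -0.6]
width: 0.0121
```

```bash
python3 -c "
from h import *
tl()"
```

```text
t 11.18 p [ 0.4583 -0.2595  0.1147] xang 1.8287 F [ 4.2 -4.7 -0.6] M [-0.77 -1.36  0.09] w 0.0121 j [ 0.72  0.41 -0.39  1.99  0.22  0.78  0.45]
tilt z [ 0.002 -0.001 -1.   ]
tilt from x 0.2503833666254559 from angle 0.23899525349898917 r 0.21938935564882356
```

Emit:
step_arm(
  targets=[0,0,0.003,0,0.006,0,0,0.001,0,0.006],
)

```text
time_s: 11.42
ee_pos: [0.4574, -0.2596, 0.111]
tool_rot: [0.611, 0.792, -0.0, 0.0]
contact_force: [1.7, -4.3, 2.0]
width: 0.0119
```

```bash
python3 -c "
from h import *
tl()"
```

```text
t 11.43 p [ 0.4574 -0.2596  0.111 ] xang 1.8279 F [ 1.7 -4.3  2. ] M [-0.85 -0.6  -0.1 ] w 0.0119 j [ 0.71  0.42 -0.39  2.    0.22  0.77  0.45]
tilt z [-0.    -0.001 -1.   ]
tilt from x 0.23583888693053354 from angle 0.2217326164911891 r 0.21927298906374837
```

Emit:
step_arm(
  targets=[0,-0.001,0.003,0,0.006,0,0,0,0,0.006],
)

```text
time_s: 11.68
ee_pos: [0.457, -0.2597, 0.1086]
tool_rot: [0.611, 0.792, -0.0, 0.001]
contact_force: [1.4, -4.2, 6.2]
width: 0.0119
```

```bash
python3 -c "
from h import *
tl()
w=feeder(.662,-.203,.263)
c=robot.camera('scene'); cv2.imwrite('pics/s8.png',c['img'][110:230,150:270].repeat(5,0).repeat(5,1)[:600])
for t in(.1,.15,.185,.23): print(t,[np.round((proj(c,w(l,t))-[150,110])*5,0).tolist() for l in ((-.22,.062,.007),(-.175,.08,.014),(-.175,-.08,.014))])
"
```

```text
t 11.68 p [ 0.457  -0.2597  0.1086] xang 1.8281 F [ 1.4 -4.2  6.2] M [-0.83 -0.62 -0.14] w 0.0119 j [ 0.71  0.42 -0.39  2.    0.23  0.76  0.45]
tilt z [ 0.001 -0.001 -1.   ]
tilt from x 0.2282388380494553 from angle 0.21057626396657506 r 0.21910375303439383
0.1 [[472.0, 205.0], [447.0, 254.0], [259.0, 153.0]]
0.15 [[469.0, 194.0], [444.0, 245.0], [255.0, 144.0]]
0.185 [[467.0, 186.0], [442.0, 239.0], [252.0, 138.0]]
0.23 [[463.0, 177.0], [439.0, 232.0], [248.0, 130.0]]
```

View pics/s8.png

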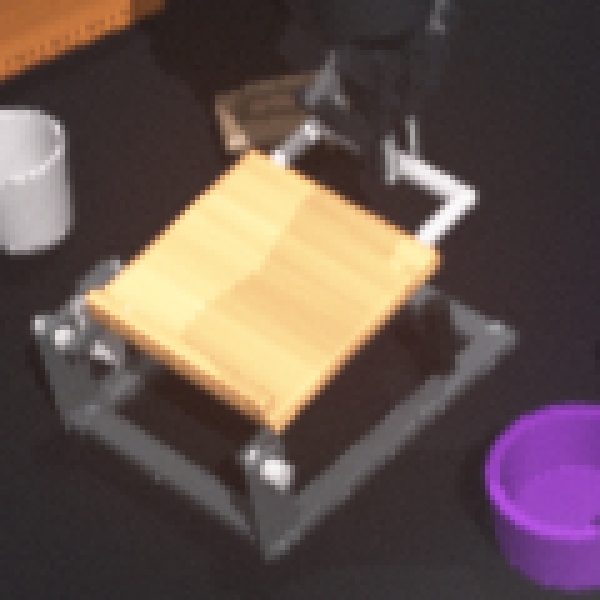

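Corners at (440,255) and (253,150), allowing for the known residual, match 0.185. The upward force shows the notch is carrying it. Releasing.

Emit:
step_arm(
  targets=[0,0,0,0,0.034,0,0,0,0,0.034,0,0,-0.05,0,0.034,0,0,-0.06,0,0.034,0,0,-0.06,0,0.034],
)

```text
time_s: 12.35
ee_pos: [0.4555, -0.258, 0.2792]
tool_rot: [0.61, 0.792, -0.0, -0.001]
contact_force: [-0.2, -0.9, -0.4]
width: 0.0343
```

```bash
python3 -c "
from h import *
tl()
w=feeder(.662,-.203,.263)
c=robot.camera('scene'); cv2.imwrite('pics/s9.png',c['img'][110:230,150:270].repeat(5,0).repeat(5,1)[:600])
for t in(0,.1,.15,.185,.23): print(t,[np.round((proj(c,w(l,t))-[150,110])*5,0).tolist() for l in ((-.22,.062,.007),(-.175,.08,.014),(-.175,-.08,.014))])
c=robot.camera('wrist'); cv2.imwrite('pics/w9.png',c['img'])
import pickle
pickle.dump({k:c[k] for k in('img','vertical_fov','cx','cy','pose')},open('w9.pkl','wb'))
"
```

```text
t 12.35 p [ 0.4555 -0.258   0.2792] xang 1.8295 F [-0.2 -0.9 -0.4] M [-0.01 -0.03  0.04] w 0.0343 j [ 0.77  0.22 -0.44  1.83  0.1   1.12  0.56]
tilt z [-0.003  0.002 -1.   ]
tilt from x 0.21066441442198208 from angle 0.7752084150517781 r 0.3089600546167485
0 [[476.0, 230.0], [451.0, 272.0], [265.0, 171.0]]
0.1 [[472.0, 205.0], [447.0, 254.0], [259.0, 153.0]]
0.15 [[469.0, 194.0], [444.0, 245.0], [255.0, 144.0]]
0.185 [[467.0, 186.0], [442.0, 239.0], [252.0, 138.0]]
0.23 [[463.0, 177.0], [439.0, 232.0], [248.0, 130.0]]
```

View pics/s9.png

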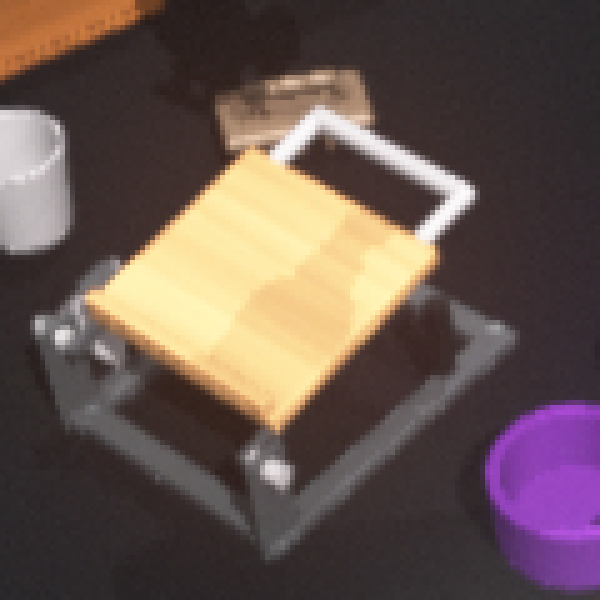

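View pics/w9.png

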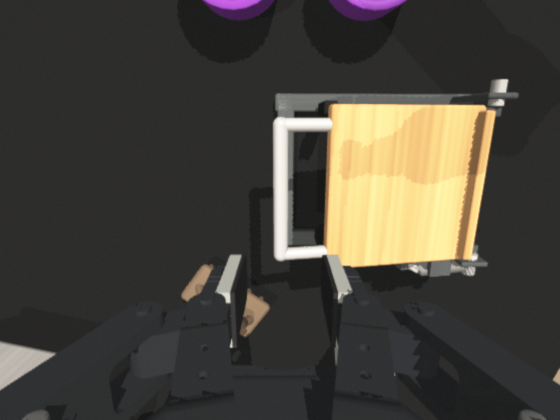

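The board stays propped at 0.185 after release: the corner is unmoved at (439,255) and the bar is free at col 281. Next, the bowl.

```bash
python3 - <<'E'
from h import *
bc=np.array([.443,.152]); yf=np.array([-np.sin(.263),np.cos(.263)])
pt=bc+.0495*yf; print(pt)
plan([pt[0],pt[1],.20],-1.5756,10,.05)
E
```

```text
[0.43013106 0.19979791]
[0.045, 0.009, 0.008, -0.158, 0.05, 0.043, 0.016, 0.008, -0.158, 0.05, 0.04, 0.022, 0.008, -0.158, 0.05, 0.036, 0.029, 0.008, -0.158, 0.05, 0.031, 0.034, 0.008, -0.158, 0.05]
[0.026, 0.038, 0.008, -0.158, 0.05, 0.019, 0.042, 0.009, -0.158, 0.05, 0.013, 0.044, 0.008, -0.158, 0.05, 0.005, 0.046, 0.009, -0.158, 0.05, -0.002, 0.047, 0.008, -0.158, 0.05]
```

Emit:
step_arm(
  targets=[0.045,0.009,0.008,-0.158,0.04,0.043,0.016,0.008,-0.158,0.04,0.04,0.022,0.008,-0.158,0.04,0.036,0.029,0.008,-0.158,0.04,0.031,0.034,0.008,-0.158,0.04],
)

```text
time_s: 13.08
ee_pos: [0.4413, -0.0281, 0.2371]
tool_rot: [0.256, 0.967, -0.0, -0.001]
contact_force: [0.6, 0.5, 0.1]
width: 0.04
```

Emit:
step_arm(
  targets=[0.026,0.038,0.008,-0.158,0.04,0.019,0.042,0.009,-0.158,0.04,0.013,0.044,0.008,-0.158,0.04,0.005,0.046,0.009,-0.158,0.04,-0.002,0.047,0.008,-0.158,0.04],
)

```text
time_s: 13.7
ee_pos: [0.4255, 0.202, 0.1951]
tool_rot: [-0.136, 0.991, -0.0, -0.001]
contact_force: [0.4, 0.1, 0.8]
width: 0.0401
```

Emit:
step_arm(
  targets=[0,0,0,0,0.04,0,0,0,0,0.04],
)

```text
time_s: 13.95
ee_pos: [0.4261, 0.2003, 0.1955]
tool_rot: [-0.133, 0.991, -0.0, -0.001]
contact_force: [-0.8, -0.2, -0.5]
width: 0.04
```

```bash
python3 - <<'E'
from h import *
s,Q,xa=st()
c=robot.camera('wrist'); im=c['img'].copy(); cv2.imwrite('pics/w10raw.png',im)
for b,col in(((.443,.152),(0,0,255)),):
  for a in np.linspace(0,2*np.pi,40):
    u=proj(c,[b[0]+.054*np.cos(a),b[1]+.054*np.sin(a),.055]); cv2.circle(im,tuple(int(x) for x in np.round(u)),1,col,-1)
cv2.imwrite('pics/w10.png',im)
import pickle
pickle.dump({k:c[k] for k in('img','vertical_fov','cx','cy','pose')},open('w10.pkl','wb'))
E
```

```text
t 13.95 p [0.4261 0.2003 0.1955] xang -2.8751 F [-0.8 -0.2 -0.5] M [-0.01  0.    0.01] w 0.04 j [ 0.23  0.31 -0.93  2.02  0.3   0.96  0.98]
tilt z [-0.002 -0.001 -1.   ]
```

View pics/w10.png

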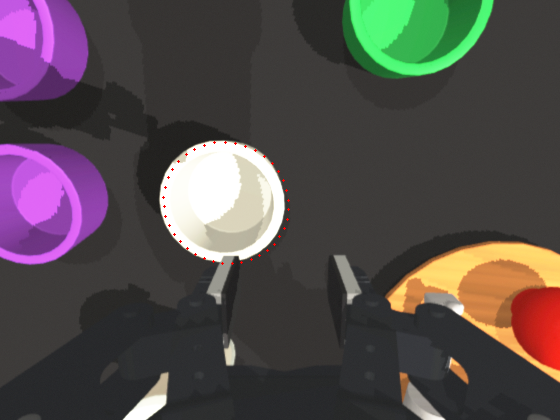

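The wrist view shows the white bowl with rim cols 160–285 and rows 141–262. That is about 4 px left of the prediction, so I fit the rim.

```bash
python3 - <<'E'
from h import *
import pickle
from scipy.optimize import least_squares
c=pickle.load(open('w10.pkl','rb')); im=c['img']
a=im[120:262,140:300].astype(int); m=((a.min(2)>120)&(a.max(2)-a.min(2)<70)).astype(np.uint8)
k=cv2.connectedComponentsWithStats(m); i=1+np.argmax(k[2][1:,4]); cnt=cv2.findContours((k[1]==i).astype(np.uint8),cv2.RETR_EXTERNAL,cv2.CHAIN_APPROX_NONE)[0][0][:,0]+[140,120]
cnt=cnt[(cnt[:,1]<250)]; 
P=np.array([onz(c,u,v,.055)[:2] for u,v in cnt])
r=least_squares(lambda q:np.hypot(P[:,0]-q[0],P[:,1]-q[1])-q[2],[.443,.152,.054],loss='soft_l1',f_scale=.001); print(r.x,np.std(r.fun))
s,Q,xa=st(); p=np.array(s['ee_pos'])
yf=np.array([-np.sin(.263),np.cos(.263)]); jaw=Q[:2,1]
print('jaw',jaw,'yf',yf)
rr=.0495
pt=r.x[:2]+rr*jaw/np.linalg.norm(jaw)*np.sign(jaw@yf); print('pinch',pt,'shift',shift([pt[0],pt[1],.028],Q,p))
E
```

```text
[0.44238205 0.14839067 0.05366352] 0.000585033854941378
t 14.0 p [0.4265 0.1997 0.1957] xang -2.8764 F [ 0.6 -0.5  0.5] M [ 0.02 -0.06 -0.01] w 0.04 j [ 0.23  0.31 -0.93  2.02  0.3   0.96  0.98]
tilt z [-0.001 -0.001 -1.   ]
jaw [-0.26208051  0.96504554] yf [-0.25997856  0.96561439]
pinch [0.42940906 0.19616044] shift [-0.00217925 -0.00407242  0.16767413]
```

Emit:
step_arm(
  targets=[-0.002,-0.004,0.04,0,0.04,0,0,0.05,0,0.04,0,0,0.045,0,0.036,0,0,0.022,0,0.036,0,0,0.008,0,0.036],
)

```text
time_s: 14.62
ee_pos: [0.4294, 0.1959, 0.0301]
tool_rot: [-0.132, 0.991, -0.001, -0.001]
contact_force: [0.3, -0.6, 0.8]
width: 0.036
```

```bash
python3 - <<'E'
from h import *
st()
c=robot.camera('wrist'); cv2.imwrite('pics/w11.png',c['img'])
E
```

```text
t 14.62 p [0.4294 0.1959 0.0301] xang -2.8769 F [ 0.3 -0.6  0.8] M [-0.01  0.04  0.02] w 0.036 j [ 0.03  0.57 -0.72  2.14  0.62  0.65  0.71]
tilt z [-0.002 -0.002 -1.   ]
```

View pics/w11.png

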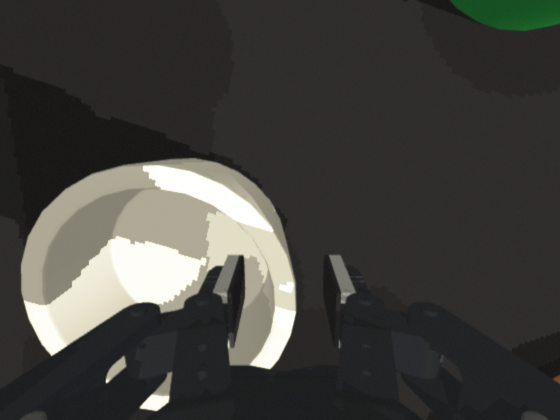

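The wall (col ~285) is between the pads (cols 235 and 333). Closing.

Emit:
step_arm(
  targets=[0,0,0,0,0.002,0,0,0,0,0.002,0,0,0,0,0.002,0,0,-0.004,0,0.002,0,0,-0.01,0,0.002],
  force=60,
)

```text
time_s: 15.3
ee_pos: [0.4297, 0.1978, 0.0457]
tool_rot: [-0.133, 0.991, 0.0, -0.0]
contact_force: [0.4, 0.5, -4.4]
width: 0.009
```

Emit:
step_arm(
  targets=[0,0,-0.03,0,0.002,0,0,-0.04,0,0.002,0,0,-0.05,0,0.002,0,0,-0.05,0,0.002,0,0,0,0,0.002],
)

```text
time_s: 15.92
ee_pos: [0.4318, 0.1998, 0.2191]
tool_rot: [-0.133, 0.991, 0.001, 0.004]
contact_force: [0.5, -0.2, -4.9]
width: 0.0091
```

```bash
python3 - <<'E'
from h import *
st()
c=robot.camera('wrist'); cv2.imwrite('pics/w12.png',c['img'])
import pickle
pickle.dump({k:c[k] for k in('img','vertical_fov','cx','cy','pose')},open('w12.pkl','wb'))
c=robot.camera('scene'); cv2.imwrite('pics/s12.png',c['img'][110:310,200:400].repeat(3,0).repeat(3,1))
E
```

```text
t 15.93 p [0.4318 0.1998 0.2191] xang -2.8741 F [ 0.5 -0.2 -4.9] M [ 0.22  0.08 -0.01] w 0.0091 j [ 0.26  0.28 -0.96  1.99  0.28  1.    1.01]
tilt z [ 0.008  0.003 -1.   ]
```

View pics/s12.png

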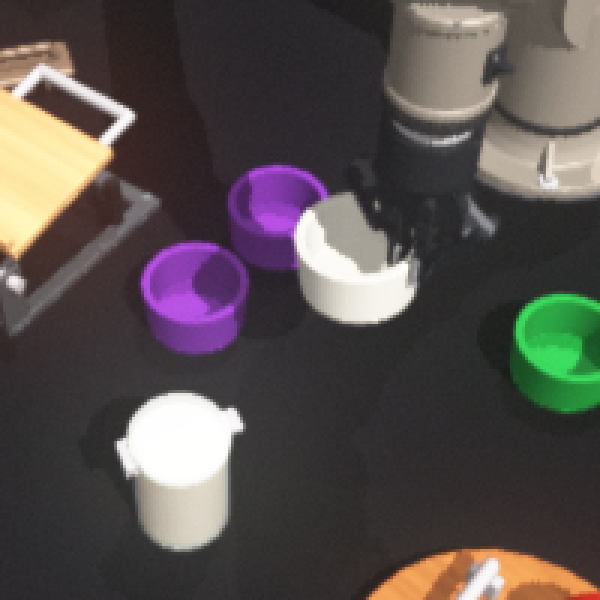

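View pics/w12.png

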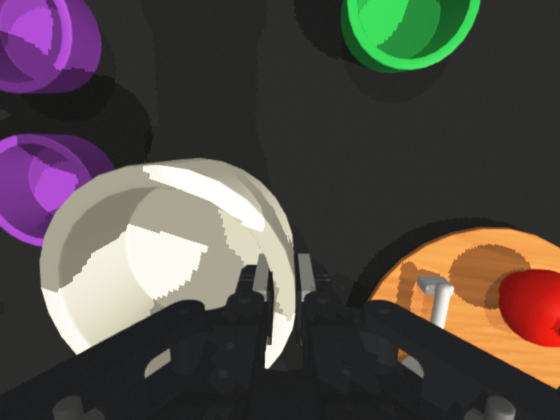

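The bowl is held level, with force −4.9 N consistent with its weight. Refining the feeder pose from the clear wrist view.

```bash
python3 - <<'E'
from h import *
import pickle
from scipy.optimize import least_squares
c=pickle.load(open('w9.pkl','rb')); cv2.imwrite('pics/w9c.png',cv2.resize(c['img'][80:290,260:520],None,fx=2.8,fy=2.8))
w=feeder(.662,-.203,.263)
obs=[((281,125),(-.22,.062,.007)),((281,254),(-.22,-.062,.007)),((329.5,105),(-.175,.08,.014)),((327,265),(-.175,-.08,.014))]
for uv,l in obs: print(uv,proj(c,w(l,.185)))
r=least_squares(lambda q:np.concatenate([proj(c,feeder(*q)(l,.185))-uv for uv,l in obs]),[.66,-.2,.26]); print(r.x,np.round(r.fun,1))
for q in (r.x,(.662,-.203,.263),(.6654,-.2021,.263)): print('board_top',feeder(*q)((-.1,0,.014),.185),'bar',feeder(*q)((-.22,0,.007),.185))
E
```

```text
(281, 125) [276.82030563 121.26655897]
(281, 254) [278.15519904 252.43716145]
(329.5, 105) [329.07354057  99.4794606 ]
(327, 265) [323.91394524 268.29077207]
[ 0.66448161 -0.20254645  0.27292635] [-2.  -1.   0.4  0.6  1.5 -3.2  0.2  5. ]
board_top [ 0.57230614 -0.2283474   0.10715576] bar [ 0.45747968 -0.26048861  0.12234879]
board_top [ 0.56957296 -0.22788472  0.10715576] bar [ 0.45443312 -0.25888456  0.12234879]
board_top [ 0.57297296 -0.22698472  0.10715576] bar [ 0.45783312 -0.25798456  0.12234879]
```

View pics/w9c.png

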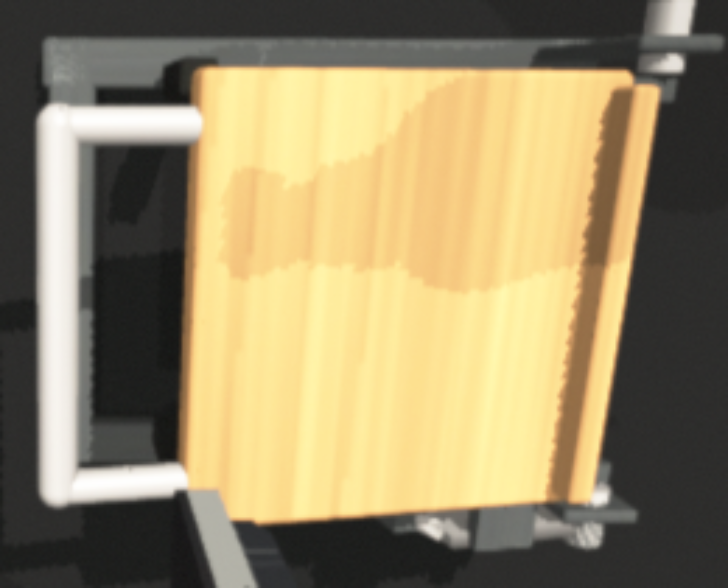

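```bash
python3 - <<'E'
from h import *
s,Q,xa=st()
plan([.5593,-.1805,.195],0,11,.002)
E
```

```text
t 16.02 p [0.4294 0.1974 0.2151] xang -2.8746 F [ 0.1 -0.8 -6.5] M [0.12 0.15 0.01] w 0.0089 j [ 0.26  0.29 -0.95  1.99  0.28  1.    1.01]
tilt z [ 0. -0. -1.]
[-0.002, -0.036, 0.002, 0.0, 0.002, -0.002, -0.036, 0.002, 0.0, 0.002, -0.002, -0.036, 0.002, 0.0, 0.002, -0.002, -0.036, 0.002, 0.0, 0.002, -0.003, -0.036, 0.002, 0.0, 0.002]
[-0.002, -0.036, 0.002, 0.0, 0.002, -0.003, -0.037, 0.002, 0.0, 0.002, -0.002, -0.036, 0.002, 0.0, 0.002, -0.003, -0.037, 0.001, 0.0, 0.002, -0.002, -0.036, 0.002, 0.0, 0.002]
[-0.003, -0.037, 0.001, 0.0, 0.002]
```

Emit:
step_arm(
  targets=[-0.001,-0.018,0.001,0,0.002,-0.002,-0.036,0.002,0,0.002,-0.002,-0.036,0.002,0,0.002,-0.002,-0.036,0.002,0,0.002,-0.003,-0.036,0.002,0,0.002],
)

```text
time_s: 16.65
ee_pos: [0.4808, 0.0429, 0.2041]
tool_rot: [-0.134, 0.991, 0.0, -0.002]
contact_force: [0.5, 0.3, -4.3]
width: 0.0091
```

Emit:
step_arm(
  targets=[-0.002,-0.036,0.002,0,0.002,-0.003,-0.037,0.002,0,0.002,-0.002,-0.036,0.002,0,0.002,-0.003,-0.037,0.001,0,0.002,-0.002,-0.036,0.002,0,0.002],
)

```text
time_s: 17.27
ee_pos: [0.5406, -0.129, 0.1946]
tool_rot: [-0.134, 0.991, 0.001, -0.002]
contact_force: [0.3, 0.9, -4.5]
width: 0.0086
```

Emit:
step_arm(
  targets=[-0.003,-0.037,0.001,0,0.002,-0.001,-0.018,0,0,0.002,0,0,0,0,0.002,0,0,0,0,0.002],
)

```text
time_s: 17.77
ee_pos: [0.5597, -0.178, 0.1957]
tool_rot: [-0.134, 0.991, 0.001, -0.001]
contact_force: [0.0, 0.1, -5.4]
width: 0.0091
```

```bash
python3 - <<'E'
from h import *
s,Q,xa=st()
c=robot.camera('wrist'); cv2.imwrite('pics/w13.png',c['img'])
c=robot.camera('scene'); cv2.imwrite('pics/s13.png',c['img'][90:240,150:300].repeat(4,0).repeat(4,1))
print(shift([.5593,-.1805,.15],Q,np.array(s['ee_pos'])))
E
```

```text
t 17.77 p [ 0.5597 -0.178   0.1957] xang -2.872 F [ 0.   0.1 -5.4] M [ 0.24  0.06 -0.01] w 0.0091 j [ 0.77  0.48 -0.75  1.77  0.37  1.05  1.73]
tilt z [-0.001  0.001 -1.   ]
[ 0.00098915 -0.0024138   0.04567764]
```

View pics/s13.png

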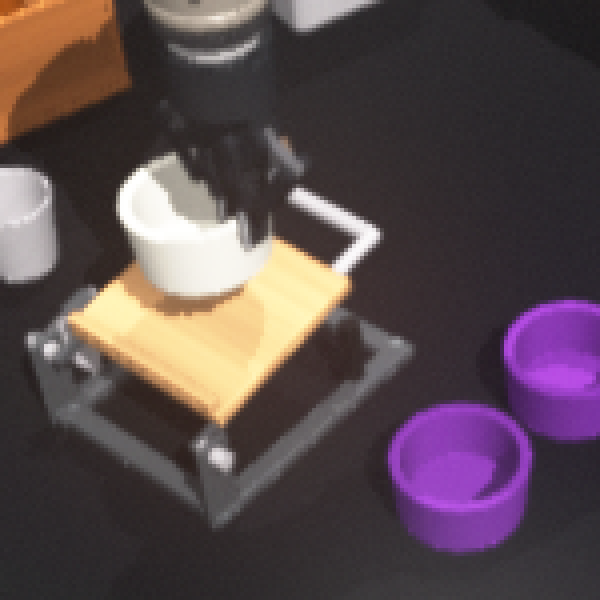

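View pics/w13.png

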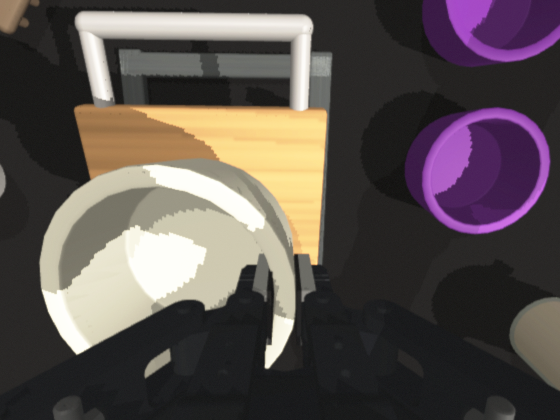

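```bash
python3 - <<'E'
from h import *
c=robot.camera('wrist')
for q in((.6645,-.2025,.273),(.664,-.2025,.265),(.6654,-.2021,.263)):
    w=feeder(*q); print([np.round(proj(c,w(l,.185)),0).tolist() for l in((-.175,-.08,.014),(-.175,.08,.014),(-.22,-.062,.007),(-.22,.062,.007))])
E
```

```text
[[71.0, 108.0], [331.0, 107.0], [87.0, 25.0], [303.0, 24.0]]
[[73.0, 106.0], [333.0, 107.0], [90.0, 23.0], [306.0, 24.0]]
[[74.0, 108.0], [334.0, 110.0], [91.0, 25.0], [307.0, 27.0]]
```

The prediction agrees with the observed board edge (76..327, row 107) to about 2 px. Lowering, with a slightly lighter grip.

Emit:
step_arm(
  targets=[0.001,-0.002,0.02,0,0.002,0,0,0.018,0,0.002,0,0,0.006,0,0.002,0,0,0,0,0.002],
  force=45,
)

```text
time_s: 18.42
ee_pos: [0.5594, -0.1822, 0.1515]
tool_rot: [-0.133, 0.991, 0.0, -0.001]
contact_force: [-0.5, 0.6, -4.2]
width: 0.0089
```

```bash
python3 - <<'E'
from h import *
s,Q,xa=st()
E
```

```text
t 18.43 p [ 0.5594 -0.1822  0.1515] xang -2.8742 F [-0.5  0.6 -4.2] M [ 0.21  0.01 -0.07] w 0.0089 j [ 0.76  0.53 -0.73  1.8   0.41  0.97  1.69]
tilt z [-0.001  0.001 -1.   ]
```

Emit:
step_arm(
  targets=[0,0,0.003,0,0.002,0,0,0.002,0,0.002,0,0,0,0,0.002],
  force=40,
)

```text
time_s: 18.8
ee_pos: [0.5605, -0.1819, 0.148]
tool_rot: [-0.133, 0.991, -0.0, 0.001]
contact_force: [1.3, 1.3, -0.6]
width: 0.009
```

```bash
python3 - <<'E'
from h import *
s,Q,xa=st()
E
```

```text
t 18.8 p [ 0.5605 -0.1819  0.148 ] xang -2.8739 F [ 1.3  1.3 -0.6] M [ 0.4   0.13 -0.  ] w 0.009 j [ 0.75  0.53 -0.72  1.81  0.42  0.96  1.69]
tilt z [ 0.001 -0.    -1.   ]
```

Contact, as predicted near z 0.147. Now pivot the bowl onto the slope: down and toward the hinge (tool −x).

Emit:
step_arm(
  targets=[-0.001,0,0.002,0,0.002,-0.002,0,0.002,0,0.002,0,0,0,0,0.002],
  force=30,
)

```text
time_s: 19.18
ee_pos: [0.5628, -0.1815, 0.1439]
tool_rot: [-0.133, 0.991, -0.0, -0.0]
contact_force: [-2.8, 2.6, 5.5]
width: 0.0091
```

```bash
python3 - <<'E'
from h import *
s,Q,xa=st()
E
```

```text
t 19.18 p [ 0.5628 -0.1815  0.1439] xang -2.8746 F [-2.8  2.6  5.5] M [ 0.12  1.02 -0.27] w 0.0091 j [ 0.75  0.54 -0.72  1.8   0.43  0.96  1.68]
tilt z [-0.    -0.001 -1.   ]
```

Emit:
step_arm(
  targets=[-0.002,0,0.002,0,0.002,-0.002,0,0.002,0,0.002,0,0,0,0,0.002],
  force=25,
)

```text
time_s: 19.55
ee_pos: [0.5667, -0.1805, 0.1399]
tool_rot: [-0.133, 0.991, -0.0, -0.0]
contact_force: [-3.1, 3.1, 6.9]
width: 0.0087
```

```bash
python3 - <<'E'
from h import *
s,Q,xa=st()
c=robot.camera('wrist'); cv2.imwrite('pics/w14.png',c['img'])
c=robot.camera('scene'); cv2.imwrite('pics/s14.png',c['img'][90:240,150:300].repeat(4,0).repeat(4,1))
E
```

```text
t 19.55 p [ 0.5667 -0.1805  0.1399] xang -2.8745 F [-3.1  3.1  6.9] M [-0.1   0.99 -0.3 ] w 0.0087 j [ 0.74  0.55 -0.72  1.8   0.43  0.96  1.68]
tilt z [-0.    -0.001 -1.   ]
```

View pics/s14.png

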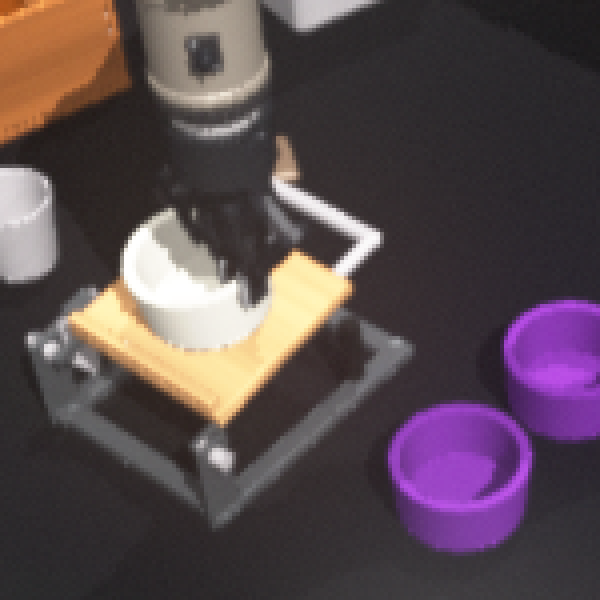

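The bowl is pivoting with steady ~11 N contact. A few more mm.

Emit:
step_arm(
  targets=[-0.002,0,0.002,0,0.002,-0.001,0,0.002,0,0.002,0,0,0,0,0.002],
  force=22,
)

```text
time_s: 20.02
ee_pos: [0.5699, -0.18, 0.1362]
tool_rot: [-0.133, 0.991, -0.001, 0.0]
contact_force: [-4.1, 2.9, 7.2]
width: 0.0087
```

```bash
python3 - <<'E'
from h import *
s,Q,xa=st()
c=robot.camera('scene'); cv2.imwrite('pics/s15.png',c['img'][90:240,150:300].repeat(4,0).repeat(4,1))
E
```

```text
t 20.02 p [ 0.5699 -0.18    0.1362] xang -2.8744 F [-4.1  2.9  7.2] M [-0.3   0.71 -0.27] w 0.0087 j [ 0.73  0.56 -0.71  1.8   0.44  0.95  1.67]
tilt z [ 0.001 -0.001 -1.   ]
```

View pics/s15.png

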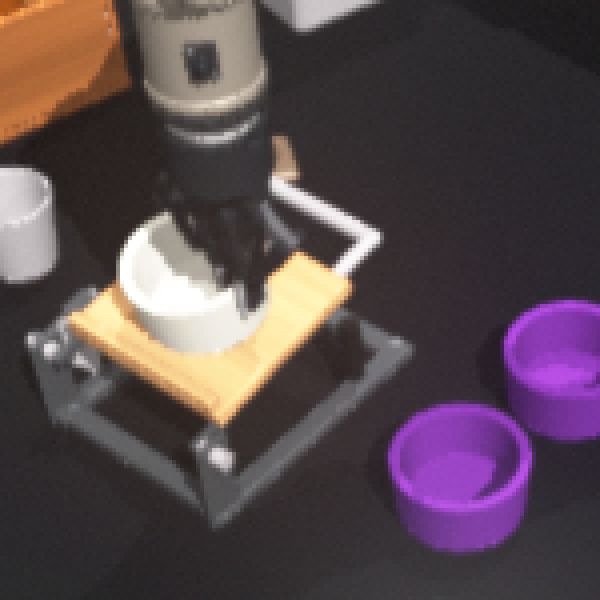

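Emit:
step_arm(
  targets=[-0.001,0,0.002,0,0.002,0,0,0,0,0.002],
  force=20,
)

```text
time_s: 20.32
ee_pos: [0.5713, -0.1801, 0.1354]
tool_rot: [-0.133, 0.991, -0.001, 0.001]
contact_force: [-4.7, 1.6, 14.7]
width: 0.0087
```

```bash
python3 - <<'E'
from h import *
s,Q,xa=st()
E
```

```text
t 20.32 p [ 0.5713 -0.1801  0.1354] xang -2.8748 F [-4.7  1.6 14.7] M [-0.36  1.18 -0.3 ] w 0.0087 j [ 0.73  0.56 -0.71  1.79  0.44  0.95  1.67]
tilt z [ 0.002 -0.002 -1.   ]
```

Force now rises steeply, so the foot is flat on the board. Relax a little, then release.

Emit:
step_arm(
  targets=[0.001,0,-0.001,0,0.002,0,0,-0.001,0,0.002,0,0,0,0,0.012,0,0,0,0,0.02,0,0,0,0,0.03],
)

```text
time_s: 20.95
ee_pos: [0.5691, -0.1798, 0.1349]
tool_rot: [-0.133, 0.991, 0.0, -0.0]
contact_force: [0.4, 0.4, -0.0]
width: 0.03
```

```bash
python3 - <<'E'
from h import *
s,Q,xa=st()
c=robot.camera('scene'); cv2.imwrite('pics/s16.png',c['img'][90:240,150:300].repeat(4,0).repeat(4,1))
c=robot.camera('wrist'); cv2.imwrite('pics/w16.png',c['img'])
E
```

```text
t 20.95 p [ 0.5691 -0.1798  0.1349] xang -2.8746 F [ 0.4  0.4 -0. ] M [-0.   -0.01  0.01] w 0.03 j [ 0.73  0.56 -0.71  1.8   0.44  0.95  1.67]
tilt z [-0.001  0.    -1.   ]
```

View pics/s16.png

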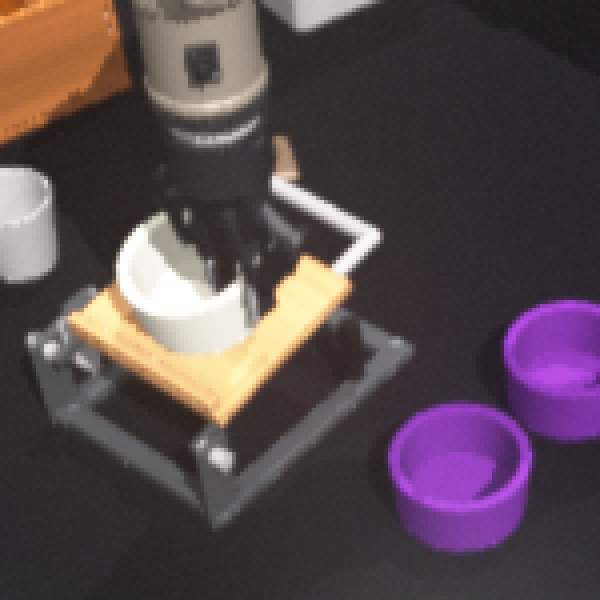

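View pics/w16.png

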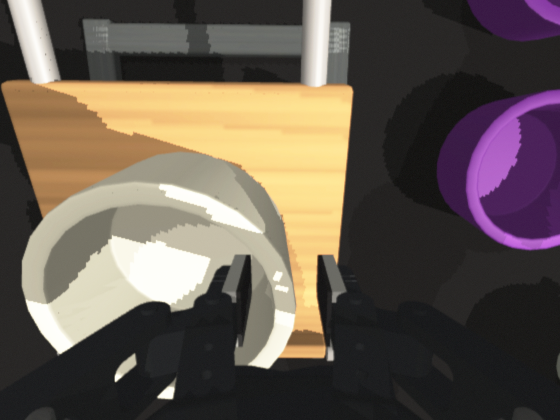

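The bowl is free and standing on the slope, with its wall at col ~288 clear of both pads (243, 320). Withdrawing upward.

Emit:
step_arm(
  targets=[0,0,-0.02,0,0.03,0,0,-0.04,0,0.03,0,0,-0.055,0,0.03,0,0,-0.05,0,0.03,0,0.05,0,0,0.03],
)

```text
time_s: 21.68
ee_pos: [0.5591, -0.1344, 0.3058]
tool_rot: [-0.13, 0.992, -0.002, 0.004]
contact_force: [0.8, 1.4, -1.2]
width: 0.0298
```

Emit:
step_arm(
  targets=[0,0.06,0,0,0.03,0,0.06,0,0,0.03,0,0.06,0,0,0.03,0,0.05,0,0,0.03,0,0,0,0,0.03],
)

```text
time_s: 22.3
ee_pos: [0.4941, 0.0955, 0.3023]
tool_rot: [-0.138, 0.991, 0.0, 0.001]
contact_force: [-0.0, -1.0, -0.6]
width: 0.0302
```

```bash
python3 - <<'E'
from h import *
s,Q,xa=st()
ct=robot.camera('top'); cv2.imwrite('pics/t17.png',ct['img']); 
cs=robot.camera('scene'); cv2.imwrite('pics/s17.png',cs['img'])
it=cv2.resize(ct['img'][120:240,310:430],None,fx=4,fy=4,interpolation=cv2.INTER_CUBIC); isx=cv2.resize(cs['img'][110:230,150:270],None,fx=4,fy=4,interpolation=cv2.INTER_CUBIC)
w=feeder(.664,-.2025,.268)
for im,c,o in((it,ct,(310,120)),(isx,cs,(150,110))):
  for a in np.linspace(0,2*np.pi,60):
    for r,h,col in((.054,.055,(0,0,255)),):
      u=(proj(c,w((-.1+r*np.cos(a),r*np.sin(a),.014+h),.185))-o)*4; cv2.circle(im,tuple(int(x) for x in u),1,col,-1)
  for l in((-.22,.062,.007),(-.22,-.062,.007),(-.175,.08,.014),(-.175,-.08,.014)):
      u=(proj(c,w(l,.185))-o)*4; cv2.circle(im,tuple(int(x) for x in u),3,(255,0,0),1)
cv2.imwrite('pics/f17.png',np.hstack([it,isx])[:, :800] if False else cv2.resize(np.hstack([it,isx]),(800,400)))
E
```

```text
t 22.3 p [0.4941 0.0955 0.3023] xang -2.8657 F [-0.  -1.  -0.6] M [-0.02 -0.03 -0.01] w 0.0302 j [ 0.5   0.24 -0.94  1.82  0.21  1.18  1.34]
tilt z [ 0.002  0.001 -1.   ]
```

View pics/f17.png

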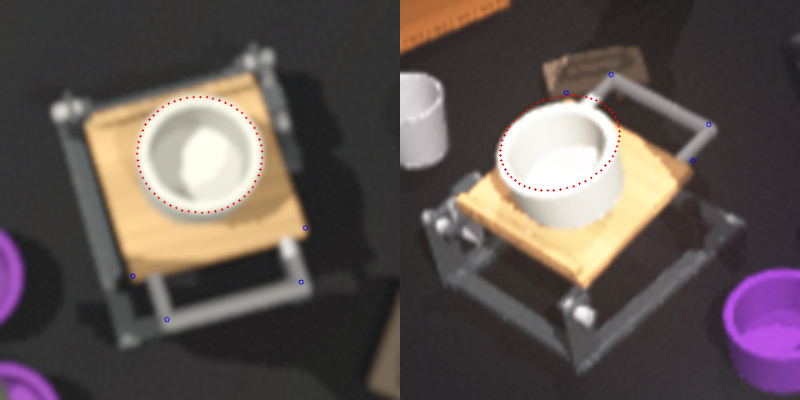

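View pics/t17.png

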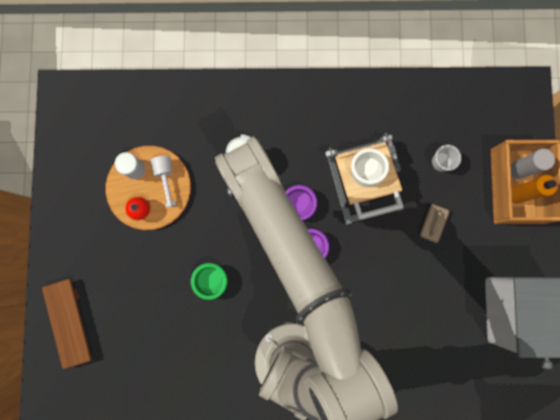

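The bowl rim matches the predicted centred circle to about 1 px, with the same small bias as the board corners, and the tilt matches 0.185. The other items sit where they were. One short settle check, then I hand in.

Emit:
step_arm(
  targets=[0,0,0,0,0.03,0,0,0,0,0.03,0,0,0,0,0.03,0,0,0,0,0.03],
)

```text
time_s: 22.9
ee_pos: [0.4956, 0.0901, 0.3002]
tool_rot: [-0.133, 0.991, 0.0, -0.0]
contact_force: [-0.0, -0.3, -0.4]
width: 0.0301
```

```bash
python3 - <<'E'
from h import *
st()
a=cv2.imread('pics/s17.png'); c=robot.camera('scene'); d=np.abs(a.astype(int)-c['img']).max(2)[110:240,150:290]
print('scene diff feeder region >40:',(d>40).sum())
a0=cv2.imread('pics/scene0.png'); 
for n,(x0,y0,x1,y1) in dict(cup=(138,125,168,160),purple1=(248,188,287,228),green=(368,205,412,248),tray=(310,290,425,395),jar=(238,240,284,295)).items():
    print(n,(np.abs(a0.astype(int)-c['img']).max(2)[y0:y1,x0:x1]>60).sum())
print(robot.sign_off())
E
```

```text
t 22.9 p [0.4956 0.0901 0.3002] xang -2.8749 F [-0.  -0.3 -0.4] M [ 0.03  0.01 -0.01] w 0.0301 j [ 0.51  0.24 -0.94  1.82  0.21  1.18  1.34]
tilt z [-0.  0. -1.]
scene diff feeder region >40: 13
cup 0
purple1 0
green 0
tray 0
jar 0
the job is handed in; nothing more can be done
None
```

The job is handed in at about 23 s of the 61 s allowed: the board is propped in the lowest notch, and the white bowl stands on the middle of it, released.

**What I did:**
- **Board:** I gripped the handle bar and lifted the board from the 0.377 notch to an estimated 1.27–1.28 rad. It then came down past every notch without catching. I lowered it flat against its stop, raised it to about 0.35, let it settle at 0.185 and released it.
- **Bowl:** I pinched the white bowl by its wall and carried it level. I set it on the slope by letting it pivot in the grip until its foot lay flat, then let go and backed away.

**Last checks:**
- **Tilt:** the board matched 0.185 rad in the scene pictures and held after I let go.
- **Bowl position:** the rim agreed with the centred position to about 1 px, roughly 3 mm in the top view. It did not move over the last half second.
- **Other items:** the cup, jar, tray, green bowl and one purple bowl were unchanged in the scene picture. The brush and the other purple bowl I judged only by eye, and they looked unmoved.

**Did not go cleanly:**
- Pressing the board flat briefly gave 63 N at the wrist, below the 120 N limit. That force went through the fingertips on the bar, and I eased off at once.
- My height and distance estimates disagreed by several millimetres at times while I held the bar, because it slid about 1 cm toward the fingertips. I judged the board's tilt from the pictures instead.
- I never saw the pawl move. Its throw-off and re-arming are inferred from how the board behaved.

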